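Photograph a spilled tablet sample under the video microscope

ROBOT

A 6-joint arm with a two-finger parallel gripper is mounted at the origin on the work surface. World frame = base frame: x ahead of the robot, y to its left, z up, the work surface at z = 0. Lengths are in m, angles in rad, forces in N, time in s.
With the tool pointing down it reaches from about 0.275 to 0.85 m from the base axis. Payload 19 kg.
Tool frame: the origin (TCP) lies midway between the tips of the shut fingers; the grasp point (between the pads) lies 19 mm behind it; z points along the fingers, y is the line along which they close (so a half turn about z gives the same grasp; the last joint's range is limited). The gripper opens to 85 mm and grips with 20 to 120 N. Pads are 22 mm wide; open, the fingers measure 114 mm over their backs; the gripper's body (76 mm by 85 mm) begins 54 mm behind the grasp point. The pads swing forward as they close: fully open they stand 13 mm farther back than shut.
Start: joints at [-1.428, 0.15, 1.437, -0, 1.554, -0.134], TCP at [0.157, -0.553, 0.231] pointing down, gripper open.
Joint ranges: [-2.8, 2.8], [-0.68, 2.1], [0.12, 2.68], [-1.39, 4.53], [0.16, 2.79], [-2.81, 2.81]. Speed limits (rad/s): [1.89, 1.89, 2.22, 3.01, 3.01, 3.01].

INTERFACE

Orientations are given as a unit quaternion [w, x, y, z].
In Python, from bench import robot, viewer gives the robot as it stands.
- The arm moves only by the tool jog_arm, never from a script. Its argument "steps" is a list that holds one entry, the list of rows, each a list of 7 numbers: the turn, a rotation vector about the world's x, y, z in degrees, then the shift along the world's x, y, z in m, then the closure, from -1 (fully open) to 1 (shut). In form: [[[wx, wy, wz, x, y, z, fingers], ...]]. A call has exactly 10 rows; each row shifts and turns the commanded pose from where the row before left it; what a row does not reach is not made up. A row lasts 1/8 s, in which the tool goes at most 62.5 mm and 10.7 degrees, less where a joint would pass 70% of its speed; a pose out of reach is approached as far as the arm can. A call is refused whole if a number of a shift passes 0.0625 or a number of a turn 10.7, either way. A call with a gripper value outside its range is refused whole. The fingers move at their own pace and stop on an object; "squeeze" is the grip in N (left out, the last holds). Time passes only in rows, so rows that do not move let the fingers close, or fill a call up. It gives the time, the measured TCP pose, the force, the opening and the grip force at its end, in the units of the state.
- robot.read_state(): the state, without advancing time (a new reading comes with each control period).
- viewer.camera(name): name is "scene" or "top" or "wrist"; returns a dict with "image" (420x560x3 uint8, red, green, blue), "mtx" (3x3 intrinsics, pixels), "rvec" (rotation vector, rad) and "tvec" (3), from world to camera coordinates, as OpenCV has them; the wrist camera has in their place "hand_eye" (4x4, takes a point from camera to tool coordinates, whose origin is the TCP and whose axes are the flange's). Camera axes: x right, y down, z forward; pixel columns grow to the right and rows downward; lengths in m; the calibration is good to about 2 mm. The wrist camera is an equidistant fisheye: a pixel r from the principal point sees the ray r / f radians off the axis. A picture is of the moment at which its call begins: read the wrist's pose just before it. There is no depth.
- robot.job_done(): hands the job in; it is judged then, once.
The state is a dict: "time": time; "q": joint angles; "dq": joint speeds; "joint_torque": joint torques, N m; "tcp_pos": TCP position; "ee_rot": TCP orientation; "wrist_force": force on the tool from outside, world axes, zero at the start; "torque": the same for the moment, N m; "opening": opening from 0.0 (shut) to 1.0 (fully open); "gripper_force": force on a finger pad.
Only numpy, scipy, OpenCV 4.12 (cv2) and the standard library are available. Lean on these libraries where they do the work, as an engineer would, in place of code of your own. Each camera call takes 0.05 s, during which the arm holds its last target. There are 200 camera calls.

TASK

Slide the steel tray up to the counting board until its rim is tucked under the board's projecting lip, sweep every tablet into it with the bench brush (the gripper itself must never touch a tablet), and lay the brush back down on the bench. Slide the loaded tray between the two legs of the microscope's foot until it is fully home under the ring light, without knocking the lens head; with it there, first hold the barcode scanner steady on the batch card's barcode for a good second from about a hand's breadth away, then press the shutter button on the control box fully down to take the picture. To finish, draw the tray with all its tablets back out until it stands on the bench clear of the microscope's foot, and have the scanner lying back on its charging pad; leave the jar and the beaker where they are.

Things in the scene. Friction and masses are not known exactly. Their poses are not given: they have to be found in the camera images.
- board: grey counting board, fixed, 124 (x) x 200 (y) mm; origin: centre of its underside. Deck 30 mm up; rims 6 mm thick, 9 mm high along its +x, -x, -y sides (clear x -56 to 56, y from -94). The +y side is open: there the 4 mm deck plate projects as a lip, edge at y=100, with 26 mm clear below it, back to the plinth face at y=83. Sweep towards +y. The tray's -y wall goes under the lip.
- board_lip (a point): middle of the lip's upper edge (board frame 0, 100, 30 mm). Tucked in, handle along the board's -x and centred on the lip, the tray touches the plinth when its centre is 131 mm from the board's origin along the board's y; up to 140 mm it is still well tucked
- tray: loose open steel tray, 0.35 kg, 130 (x) x 96 (y) mm outside, walls 3 mm thick and 16 mm high, floor 3 mm; origin: centre of its underside. A black bar handle 14 mm wide (y), its underside 8 mm and top 24 mm above the bench, sticks out level from the middle of the -x wall, from x=-65 to x=-145 mm. It slides on the bench.
- tray_handle (a point): middle of the tray's handle, to grip across y (tray frame -108, 0, 16 mm)
- brush: loose bench brush, 0.12 kg, standing on its stiff bristle block 80 (x) x 52 (y) x 28 mm high; on it a wooden back 86 (x) x 44 (y) x 12 mm (top at 40 mm), and in line a handle 20 mm wide to x=-125 mm, 30 to 40 mm up. Origin: centre of the bristle ends. Gripped across its back (44 mm, along y), 5 mm to -x of the middle, it balances. Starts on the bench, right of the board.
- tablet1: white round tablet, 24 mm across, 10 mm thick, 10 g, lying flat on the board's deck; origin: centre of its underside. Some are absent (None).
- tablet2: white round tablet, 24 mm across, 10 mm thick, 10 g, lying flat on the board's deck; origin: centre of its underside. Some are absent (None).
- tablet3: white round tablet, 24 mm across, 10 mm thick, 10 g, lying flat on the board's deck; origin: centre of its underside. Some are absent (None).
- tablet4: white round tablet, 24 mm across, 10 mm thick, 10 g, lying flat on the board's deck; origin: centre of its underside. Some are absent (None).
- tablet5: white round tablet, 24 mm across, 10 mm thick, 10 g, lying flat on the board's deck; origin: centre of its underside. Some are absent (None).
- tablet6: white round tablet, 24 mm across, 10 mm thick, 10 g, lying flat on the board's deck; origin: centre of its underside. Some are absent (None).
- tablet7: white round tablet, 24 mm across, 10 mm thick, 10 g, lying flat on the board's deck; origin: centre of its underside. Some are absent (None).
- tablet8: white round tablet, 24 mm across, 10 mm thick, 10 g, lying flat on the board's deck; origin: centre of its underside. Some are absent (None).
- microscope: fixed; origin on the bench under the lens axis, x from the open front to the pillar. Horseshoe foot: legs 20 mm high, inner faces at y=+-51 mm, from x=-64 (first 30 mm spread as a lead-in, outside within y=+-78) to the back of the foot, front face at x=66, 24 mm high. Tray goes in between, handle trailing to -x; home, its +x wall rests on the back (centre at x=+1 mm). Pillar at x=118, 370 mm high.
- lens_head: lens, ring light and camera, held over the foot by an arm from the pillar; origin and axes as microscope. Ring light 76 mm across on the lens axis, underside 55 mm above the bench; above it a tube 42 mm across and a camera up to 262 mm. A loaded tray passes under it, a gripper does not. Over 3 N on it is a knock.
- scanner: loose handheld barcode scanner, a bar 140 mm long (x -70 to 70), 34 mm wide (y), 29 mm high, its front 38 mm widened to 46 mm and 32 mm high; 0.16 kg. Origin: centre of its underside. It reads straight along +x, out of the window in its front end. Gripped across y at its origin it balances.
- scanner_window (a point): centre of the scanner's window (scanner frame 70, 0, 16 mm); x is the reading direction
- pad: flat black charging pad, fixed, 190 (x) x 100 (y) x 6 mm, origin centre of its underside; the scanner lies on it lengthwise at the start
- card: the batch card, 90 x 100 mm, in a fixed sloping desk stand about 80 mm high; origin at its centre, z is the normal of its face, which points 40 degrees above level and roughly to -x
- barcode (a point): centre of the barcode on the card (60 mm wide, 30 mm high). The scanner reads it from 35 to 170 mm between window and label, with its reading line within 22 mm of this point and within 0.65 rad of the card's normal.
- shutter (a joint): travel of the round steel shutter button: 0 up, 0.006 m fully down (counts as pressed beyond 0.0045 m); springs back, about 5 N to press fully
- shutter_top (a point): centre of the button's top when up (26 mm across); press it straight down. It stands on the control box, a small fixed grey box 66 x 60 x 40 mm
- jar: closed amber jar, 60 mm across, 95 mm high, bystander; origin centre of its underside
- beaker: empty glass beaker, 66 mm across, 85 mm high, bystander; origin centre of its underside

How it is judged:
By the outcome, as a careful person would: the job done as asked, in the order asked, and still so for the second after the job is handed in, with the robot touching nothing.
Of tablet1, tablet2, tablet3, tablet4, tablet5, tablet6, tablet7, tablet8 only 4 to 8 are there at a start; the rules pass over those that are not, and their reading is None.
At some moment in a run one of brush, scanner may be knocked a few centimetres aside while the robot is not near it.
Once in a run the grip may slacken for a moment while it holds something.
It also fails if it takes over 200 s, if anything falls off the work surface, if the arm or the gripper's body presses on something with over 40 N, if the wrist force passes 120 N, or if a joint passes its speed limit or range.

## Working session

There is one attempt and no reset: what is moved stays moved. The work goes in short steps, Python scripts to look and compute and a tool call to move; the robot and the scene stay as the last step left them, time stands still between calls to the robot, and variables do not carry over. Pictures are saved under pics/ and viewed, at most 14 in all, crops included, and the job is handed in when it is done.

Besides the shell and the picture viewer there is one more tool, called after "Emit:" as name([rows], argument=value, ...), one row to a line, values as JSON. jog_arm: Moves the arm, as the interface text tells. Its arguments: {"type":"object","properties":{"steps":{"type":"array","items":{"type":"array","items":{"type":"array","items":{"type":"number"}}}},"squeeze":{"type":"number"}},"required":["steps"]}

```bash
ls; mkdir -p pics; python3 - <<'E'
from bench import robot, viewer
import cv2,pickle
s=robot.read_state(); print({k:s[k] for k in('time','tcp_pos','ee_rot','opening')})
d={}
for n in('scene','top','wrist'):
    c=viewer.camera(n); d[n]=c; cv2.imwrite(f'pics/{n}0.png',cv2.cvtColor(c['image'],cv2.COLOR_RGB2BGR))
    print(n,{k:v for k,v in c.items() if k!='image'})
pickle.dump(d,open('c0.pkl','wb'))
E
```

```text
pics
{'time': 0.0, 'tcp_pos': array([ 0.1570781 , -0.55289252,  0.23069919]), 'ee_rot': array([-5.91142889e-04,  9.90439077e-01,  1.37949577e-01,  2.69369281e-08]), 'opening': 0.9995628667452446}
scene {'mtx': array([[423.29301481,   0.        , 271.41178855],
       [  0.        , 423.29301481, 212.67225824],
       [  0.        ,   0.        ,   1.        ]]), 'rvec': array([ 1.92460631,  1.42667852, -0.61537465]), 'tvec': array([-0.18996654, -0.31764077,  1.69075125])}
top {'mtx': array([[388.38084031,   0.        , 278.95269332],
       [  0.        , 388.38084031, 206.38087553],
       [  0.        ,   0.        ,   1.        ]]), 'rvec': array([ 2.1279768 , -2.17265342,  0.16247449]), 'tvec': array([0.02553362, 0.58342169, 0.94824158])}
wrist {'mtx': array([[325.1922621 ,   0.        , 277.39752725],
       [  0.        , 325.1922621 , 210.70426563],
       [  0.        ,   0.        ,   1.        ]]), 'hand_eye': array([[ 1.96496811e-04, -9.48755359e-01, -3.16011439e-01,
         8.30648878e-02],
       [ 9.99998959e-01,  6.38154073e-04, -1.29411610e-03,
         1.13873473e-03],
       [ 1.42946357e-03, -3.16010856e-01,  9.48754497e-01,
        -1.41820486e-01],
       [ 0.00000000e+00,  0.00000000e+00,  0.00000000e+00,
         1.00000000e+00]])}
```

View pics/top0.png

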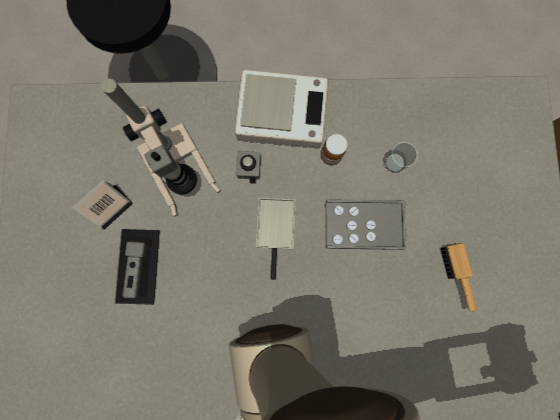

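View pics/scene0.png

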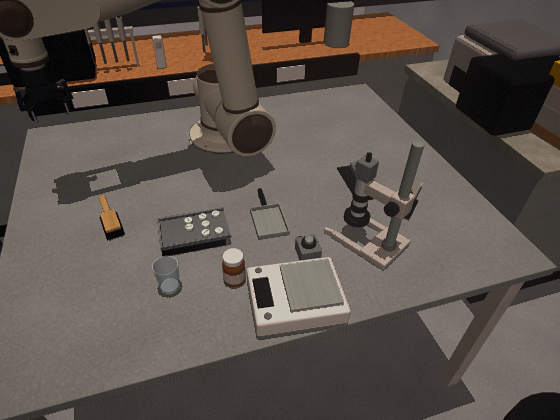

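The top view has image up = world +x and left = +y. The board is at px (325–405, 200–249) with 7 tablets. The tray is at (257–295, 199–248) with its handle down to (274, 278). The microscope legs open towards (197, 200). The brush is at (460, 275), scanner and pad at (137, 268), card at (102, 204), button at (248, 162), jar at (336, 148) and beaker at (400, 157).

```bash
cat > h.py <<'E'
import numpy as np, cv2
from scipy.spatial.transform import Rotation as R
def rot(q): return R.from_quat([q[1],q[2],q[3],q[0]])
def rays(c,px,st=None):
    """origin, unit directions (world) of pixels"""
    px=np.atleast_2d(np.float64(px)); K=c['mtx']
    if 'rvec' in c:
        d=np.c_[(px-K[:2,2])/K[0,0],np.ones(len(px))]
        M=cv2.Rodrigues(c['rvec'])[0]; o=-M.T@c['tvec']; d=d@M
    else:
        v=(px-K[:2,2])/K[0,0]; th=np.linalg.norm(v,axis=1)[:,None]
        d=np.c_[v/np.maximum(th,1e-9)*np.sin(th),np.cos(th)]
        H=c['hand_eye']; q=rot(st['ee_rot'])
        o=q.apply(H[:3,3])+st['tcp_pos']; d=q.apply(d@H[:3,:3].T)
    return o,d/np.linalg.norm(d,axis=1)[:,None]
def plane(c,px,z,st=None):
    o,d=rays(c,px,st); return o+d*((z-o[2])/d[:,2])[:,None]
def proj(c,P,st=None):
    P=np.atleast_2d(np.float64(P))
    if 'rvec' in c: return cv2.projectPoints(P,c['rvec'],c['tvec'],c['mtx'],None)[0][:,0]
    H=c['hand_eye']; p=rot(st['ee_rot']).inv().apply(P-st['tcp_pos'])
    p=(p-H[:3,3])@H[:3,:3]; r=np.hypot(p[:,0],p[:,1]); th=np.arctan2(r,p[:,2])
    return c['mtx'][:2,2]+c['mtx'][0,0]*(th/r)[:,None]*p[:,:2]
def tri(o1,d1,o2,d2):
    A=np.c_[d1,-d2]; t=np.linalg.lstsq(A,o2-o1,rcond=None)[0]
    a,b=o1+t[0]*d1,o2+t[1]*d2; return (a+b)/2,np.linalg.norm(a-b)
def snap(n,name=None,crop=None):
    from bench import robot,viewer
    st=robot.read_state(); c=viewer.camera(n)
    if name: save(c['image'],name,crop)
    return c,st
def save(im,name,crop=None):
    im=cv2.cvtColor(im,cv2.COLOR_RGB2BGR)
    if crop:
        x,y,w,h=crop; im=im[y:y+h,x:x+w]; k=min(800/w,600/h); im=cv2.resize(im,None,fx=k,fy=k,interpolation=cv2.INTER_CUBIC)
    cv2.imwrite('pics/'+name+'.png',im)
def corners(cnt):
    return cv2.boxPoints(cv2.minAreaRect(cnt))
E
python3 - <<'E'
import pickle; from h import *
c=pickle.load(open('c0.pkl','rb'))['top']; im=c['image']
save(im,'top0c',(60,70,430,260))
hsv=cv2.cvtColor(im,cv2.COLOR_RGB2HSV)
for p in [(339,210),(275,220),(275,265),(248,162),(135,265),(125,295),(300,300),(460,262),(450,262),(330,245),(390,245),(210,180)]: print(p,im[p[1],p[0]],hsv[p[1],p[0]])
print(plane(c,[(325,200),(405,200),(405,249),(325,249)],0.035).round(3))
print(plane(c,[(258,199),(295,199),(293,248),(256,248)],0.016).round(3))
print(plane(c,[(274,278)],0.02).round(3))
E
```

```text
(339, 210) [174 178 182] [105  11 182]
(275, 220) [173 171 153] [ 27  29 173]
(275, 265) [34 33 32] [15 15 34]
(248, 162) [161 160 142] [ 28  30 161]
(135, 265) [81 79 74] [21 22 81]
(125, 295) [115 113 104] [ 25  24 115]
(300, 300) [81 78 71] [21 31 81]
(460, 262) [179 137  84] [ 17 135 179]
(450, 262) [51 40 26] [ 17 125  51]
(330, 245) [102 101  93] [ 27  23 102]
(390, 245) [113 112 103] [ 27  23 113]
(210, 180) [191 175 154] [ 17  49 191]
[[ 0.599 -0.106  0.035]
 [ 0.595 -0.312  0.035]
 [ 0.469 -0.303  0.035]
 [ 0.474 -0.101  0.035]]
[[ 0.608  0.068  0.016]
 [ 0.606 -0.029  0.016]
 [ 0.478 -0.021  0.016]
 [ 0.48   0.075  0.016]]
[[0.404 0.03  0.02 ]]
```

View pics/top0c.png

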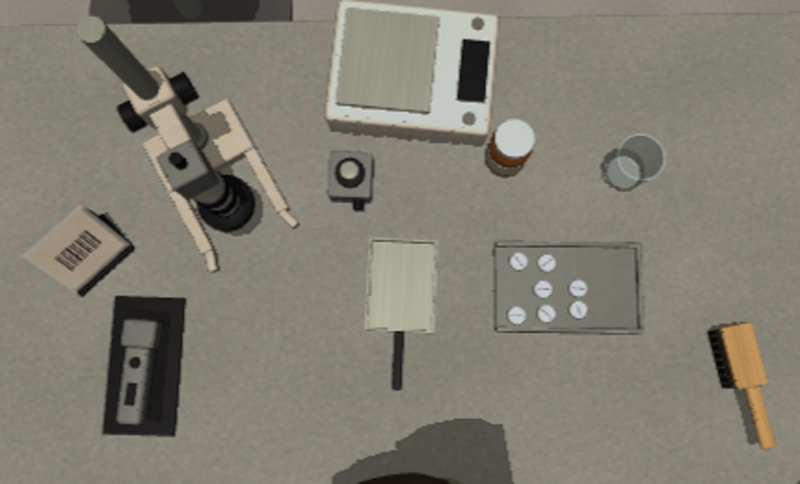

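Crop (scale 1.86, offset 60,70): tablets occupy the left half of the board. The scanner lies in the pad with its wide head at the upper (+x) end. The microscope's front points down and slightly to the right, with leg tips at crop (212,270) and (294,222). The barcode is at (78,250).

```bash
python3 - <<'E'
import pickle; from h import *
D=pickle.load(open('c0.pkl','rb')); c=D['top']; im=c['image']; sc=D['scene']
hsv=cv2.cvtColor(im,cv2.COLOR_RGB2HSV)
def reg(x0,y0,x1,y1):
    m=np.zeros(im.shape[:2],bool); m[y0:y1,x0:x1]=1; return m
def big(m):
    cs=cv2.findContours(m.astype(np.uint8),cv2.RETR_EXTERNAL,cv2.CHAIN_APPROX_NONE)[0]; return max(cs,key=cv2.contourArea)
def rect(name,m,z):
    k=big(m); P=plane(c,k[:,0],z)[:,:2]; (cx,cy),(w,h),a=cv2.minAreaRect(np.float32(P*1000))
    print(name,'c',round(cx,1),round(cy,1),'size',round(w,1),round(h,1),'ang',round(a,2)); return P
V=hsv[...,2]; S=hsv[...,1]; H=hsv[...,0]
rect('tray',(V>130)&reg(250,190,300,252),.014)
rect('handle',(V<60)&reg(265,251,285,285),.024)
rect('brush back',(S>100)&(V>110)&reg(440,235,480,279),.04)
rect('brush all',(S>100)&(V>110)&reg(440,235,485,315),.04)
rect('pad',(V<55)&reg(105,220,170,310),.006)
rect('scanner',(V>60)&reg(118,232,158,303),.03)
rect('board',((V<95)|True)&reg(326,201,405,249),.035)
for lo in (75,85,95):
    m=(V<lo)&reg(315,190,415,262); rect('boarddark%d'%lo,m,.037)
# tablets
m=(V>140)&reg(328,203,402,246)
n,l,s,ce=cv2.connectedComponentsWithStats(m.astype(np.uint8))
for i in range(1,n):
    if s[i,4]>8: print('tab',s[i,4],plane(c,ce[i],.04)[0].round(4))
m=(V>130)&reg(242,156,256,168); n,l,s,ce=cv2.connectedComponentsWithStats(m.astype(np.uint8)); print('btn',s,ce)
# leg tips
for p in [(174,215),(217,190)]: print('leg',plane(c,p,.02)[0].round(3))
legs=[(188,150,'a')]
print('top cam pos',rays(c,(0,0))[0].round(3),'scene cam',rays(sc,(0,0))[0].round(3))
save(sc['image'],'scene0c',(130,130,330,200))
E
```

```text
tray c 551.8 25.6 size 129.2 160.0 ang 88.85
handle c 436.6 30.7 size 11.8 70.6 ang 85.64
brush back c 435.8 -437.0 size 87.6 43.4 ang 10.79
brush all c 397.3 -444.3 size 166.0 43.4 ang 10.79
pad c 441.8 381.3 size 99.1 187.7 ang 86.9
scanner c 433.8 387.7 size 45.8 139.3 ang 83.82
board c 534.2 -206.3 size 203.3 120.5 ang 88.8
boarddark75 c 594.5 -114.1 size 12.8 2.6 ang 87.79
boarddark85 c 485.8 -297.5 size 2.5 17.8 ang 86.17
boarddark95 c 531.9 -299.4 size 5.1 110.0 ang 88.8
tab 72 [ 0.5717 -0.1388  0.04  ]
tab 73 [ 0.5686 -0.177   0.04  ]
tab 74 [ 0.5328 -0.1703  0.04  ]
tab 71 [ 0.533  -0.2182  0.04  ]
tab 71 [ 0.5038 -0.2167  0.04  ]
tab 76 [ 0.4979 -0.133   0.04  ]
tab 74 [ 0.4993 -0.1733  0.04  ]
btn [[     0      0    560    420 235141]
 [   244    157      8      9     59]] [[279.50806537 209.51213102]
 [247.3559322  161.15254237]]
leg [0.57  0.286 0.02 ]
leg [0.634 0.175 0.02 ]
top cam pos [0.442 0.022 1.022] scene cam [ 1.45  -0.261  0.908]
```

View pics/scene0c.png

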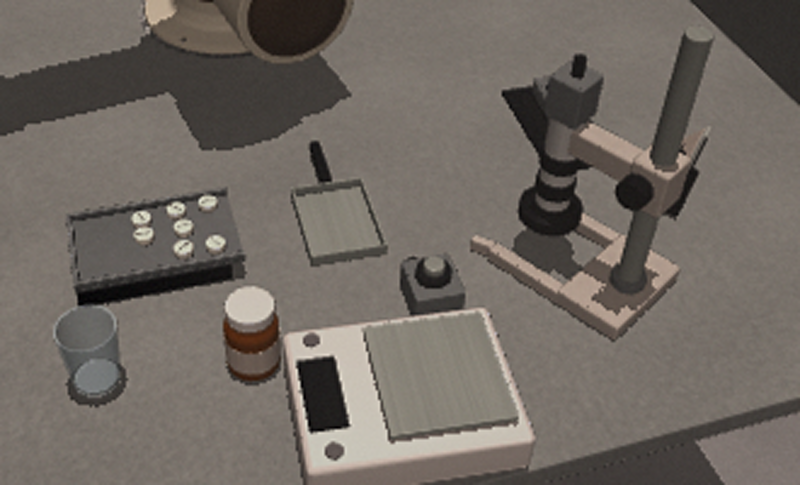

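Emit:
jog_arm([
  [[0, 0, -2, 0.0278, 0.0583, -0.006, -1], [0, 0, -2, 0.0278, 0.0583, -0.006, -1], [0, 0, -2, 0.0278, 0.0583, -0.006, -1], [0, 0, -2, 0.0278, 0.0583, -0.006, -1], [0, 0, -2, 0.0278, 0.0583, -0.006, -1], [0, 0, -2, 0.0278, 0.0583, -0.006, -1], [0, 0, -2, 0.0278, 0.0583, -0.006, -1], [0, 0, -2, 0.0278, 0.0583, -0.006, -1], [0, 0, -2, 0.0278, 0.0583, -0.006, -1], [0, 0, -2, 0.0278, 0.0583, -0.006, -1]],
], squeeze=60)

```text
time: 1.4
tcp_pos: [0.4254, 0.0108, 0.1735]
ee_rot: [0.0, 0.999, -0.037, 0.0]
wrist_force: [1.0, -1.5, 0.9]
opening: 1.001
gripper_force: 0.0
```

```bash
python3 - <<'E'
from h import *; import pickle
c,st=snap('wrist','w1'); print(st['tcp_pos'],st['ee_rot'],st['wrist_force'])
pickle.dump((c,st),open('w1.pkl','wb'))
E
```

```text
[0.42541797 0.01079136 0.17346279] [ 5.12972035e-05  9.99330224e-01 -3.65916476e-02  3.91240722e-04] [ 1.04013545 -1.45251553  0.91209802]
```

View pics/w1.png

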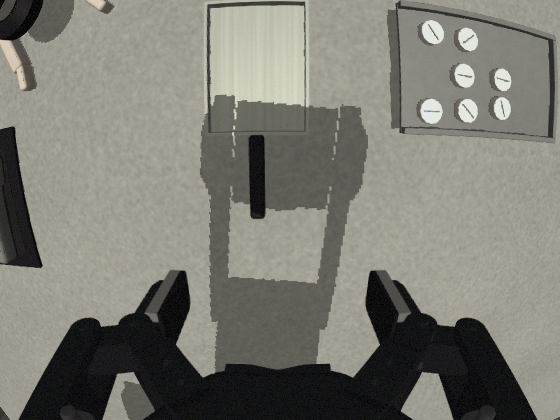

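Wrist view: tray rim corners at about (207,3), (307,2), (307,132) and (208,132), with the handle from (257,135) to (258,218). The board lip edge runs from (398,8) to (402,130).

```bash
python3 - <<'E'
from h import *; import pickle
c,st=pickle.load(open('w1.pkl','rb'))
print(plane(c,[(207,3),(307,2),(307,132),(208,132)],.016,st).round(4))
print(plane(c,[(257,135),(257.5,218)],.024,st).round(4))
print('lip',plane(c,[(398,10),(402,130)],.030,st).round(4))
print('rim',plane(c,[(397,4),(402,131),(555,140),(555,36)],.039,st).round(4))
from bench import robot; s=robot.read_state(); print(s['tcp_pos'],s['dq'].round(3))
V=cv2.cvtColor(c['image'],cv2.COLOR_RGB2HSV)[...,2]
n,l,s,ce=cv2.connectedComponentsWithStats((V[:,400:]>150).astype(np.uint8))
for i in range(1,n):
    if 200<s[i,4]<1500: print(plane(c,ce[i]+[400,0],.04,st)[0].round(4))
E
```

```text
[[ 0.6144  0.0618  0.016 ]
 [ 0.6061 -0.0294  0.016 ]
 [ 0.483  -0.0207  0.016 ]
 [ 0.4905  0.0705  0.016 ]]
[[0.4841 0.0247 0.024 ]
 [0.4058 0.0312 0.024 ]]
lip [[ 0.5959 -0.1107  0.03  ]
 [ 0.4829 -0.1076  0.03  ]]
rim [[ 0.5989 -0.1067  0.039 ]
 [ 0.4828 -0.1041  0.039 ]
 [ 0.4773 -0.3046  0.039 ]
 [ 0.5963 -0.3076  0.039 ]]
[0.42691671 0.0168791  0.1725607 ] [-0.14  -0.033  0.023 -0.003  0.028 -0.265]
[ 0.5749 -0.139   0.04  ]
[ 0.5722 -0.1773  0.04  ]
[ 0.5361 -0.1705  0.04  ]
[ 0.5363 -0.2183  0.04  ]
[ 0.5073 -0.2171  0.04  ]
[ 0.5013 -0.1331  0.04  ]
[ 0.5029 -0.1735  0.04  ]
```

Emit:
jog_arm([
  [[0, 0, 0, 0, 0, -0.0205, -1], [0, 0, 0, 0, 0, -0.0205, -1], [0, 0, 0, 0, 0, -0.0205, -1], [0, 0, 0, 0, 0, -0.0205, -1], [0, 0, 0, 0, 0, -0.0205, -1], [0, 0, 0, 0, 0, -0.0205, -1], [0, 0, 0, 0, 0, -0.0205, -1], [0, 0, 0, 0, 0, -0.0205, -1], [0, 0, 0, 0, 0, 0, -1], [0, 0, 0, 0, 0, 0, -1]],
])

```text
time: 2.7
tcp_pos: [0.4253, 0.0086, 0.0101]
ee_rot: [-0.0, 0.999, -0.036, 0.0]
wrist_force: [0.5, -0.6, 0.7]
opening: 1.0
gripper_force: 0.0
```

Emit:
jog_arm([
  [[0, 0, 0, 0, 0, 0, 1], [0, 0, 0, 0, 0, 0, 1], [0, 0, 0, 0, 0, 0, 1], [0, 0, 0, 0, 0, 0, 1], [0, 0, 0, 0, 0, 0, 1], [0, 0, 0, 0, 0, 0, 1], [0, 0, 0, 0, 0, 0, 1], [0, 0, 0, 0, 0, 0, 1], [0, 0, 0, 0, 0, 0, 1], [0, 0, 0, 0, 0, 0, 1]],
])

```text
time: 3.95
tcp_pos: [0.4254, 0.0085, 0.0099]
ee_rot: [0.0, 0.999, -0.036, 0.001]
wrist_force: [-1.1, -0.3, 7.6]
opening: 0.14
gripper_force: 60.6
```

```bash
python3 - <<'E'
from h import *; import pickle
c,st=snap('wrist','w2'); print(st['tcp_pos'],st['ee_rot'],st['wrist_force'],st['opening'])
pickle.dump((c,st),open('w2.pkl','wb'))
E
```

```text
[0.42542359 0.00845744 0.00992648] [ 1.17504691e-04  9.99344762e-01 -3.61904071e-02  5.36547371e-04] [-1.07942666 -0.26661459  7.61969054] 0.13955866000029474
```

View pics/w2.png

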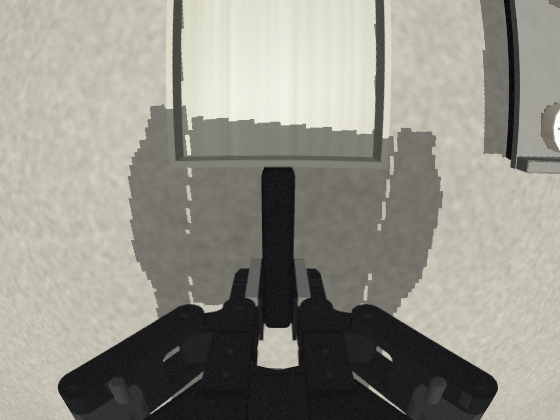

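Wrist view: the handle is gripped between the pads at (278,270). The tray's rear wall corners are at (174,162) and (388,162). The board lip edge runs along column ~514 and ends at (515,165).

```bash
python3 - <<'E'
from h import *; import pickle
c,st=pickle.load(open('w2.pkl','rb'))
print(plane(c,[(174,162),(388,162),(390,0),(166,0)],.016,st).round(4))
print('handle end',plane(c,[(278,168),(278,327)],.024,st).round(4))
print('lip',plane(c,[(516,150),(508,0)],.030,st).round(4))
print('lip corner',plane(c,[(517,165)],.030,st).round(4))
print('tab',plane(c,[(560,128)],.04,st).round(4))
E
```

```text
[[ 0.4889  0.0489  0.016 ]
 [ 0.4823 -0.0445  0.016 ]
 [ 0.5546 -0.0494  0.016 ]
 [ 0.5615  0.0461  0.016 ]]
handle end [[0.4839 0.0037 0.024 ]
 [0.4056 0.0093 0.024 ]]
lip [[ 0.4893 -0.1057  0.03  ]
 [ 0.5591 -0.1043  0.03  ]]
lip corner [[ 0.4823 -0.1072  0.03  ]]
tab [[ 0.5016 -0.1263  0.04  ]]
```

Emit:
jog_arm([
  [[0, 0, 0.3, -0.001, -0.0085, 0, 1], [0, 0, 0.3, -0.001, -0.0085, 0, 1], [0, 0, 0.3, -0.001, -0.0085, 0, 1], [0, 0, 0.3, -0.001, -0.0085, 0, 1], [0, 0, 0.3, -0.001, -0.0085, 0, 1], [0, 0, 0.3, -0.001, -0.0085, 0, 1], [0, 0, 0.3, -0.001, -0.0085, 0, 1], [0, 0, 0.3, -0.001, -0.0085, 0, 1], [0, 0, 0.3, -0.001, -0.008, 0, 1], [0, 0, 0, 0, 0, 0, 1]],
])

```text
time: 5.25
tcp_pos: [0.4164, -0.0679, 0.0099]
ee_rot: [0.0, 1.0, -0.013, 0.001]
wrist_force: [-1.1, -0.2, 7.1]
opening: 0.141
gripper_force: 60.6
```

```bash
python3 - <<'E'
from h import *; import pickle
c,st=snap('wrist','w3'); print(st['tcp_pos'],st['ee_rot'],st['wrist_force'],st['opening'])
pickle.dump((c,st),open('w3.pkl','wb'))
E
```

```text
[ 0.41641118 -0.06785243  0.00991604] [ 1.43349693e-04  9.99919581e-01 -1.26695836e-02  5.41353478e-04] [-1.11741684 -0.2003154   7.12836661] 0.14090923725997934
```

View pics/w3.png

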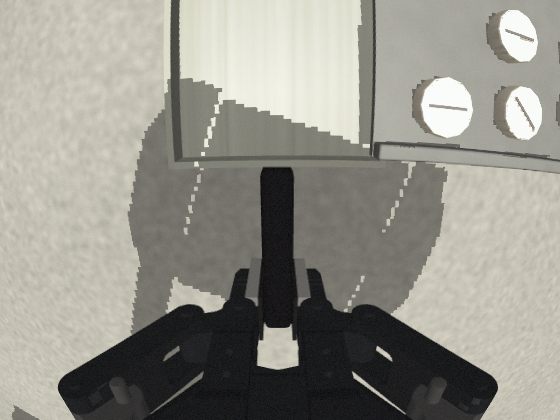

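The tray's -y wall is under the lip (edge along column ~375) and parallel to it. Now checking the tuck depth.

```bash
python3 - <<'E'
from h import *; import pickle
c,st=pickle.load(open('w3.pkl','rb'))
print('tray left',plane(c,[(174,162),(167,0)],.016,st).round(4))
print('lip',plane(c,[(376,145),(374,5)],.030,st).round(4))
print('rim outer',plane(c,[(380,160),(560,173)],.03,st).round(4), plane(c,[(380,148),(560,158)],.039,st).round(4))
V=cv2.cvtColor(c['image'],cv2.COLOR_RGB2HSV)[...,2]
n,l,s,ce=cv2.connectedComponentsWithStats((V[:150,400:]>190).astype(np.uint8))
for i in range(1,n):
    if s[i,4]>800: print(ce[i],s[i,4],plane(c,ce[i]+[400,0],.04,st)[0].round(4))
E
```

```text
tray left [[ 0.4779 -0.0246  0.016 ]
 [ 0.5504 -0.0244  0.016 ]]
lip [[ 0.4848 -0.108   0.03  ]
 [ 0.5402 -0.1079  0.03  ]]
rim outer [[ 0.4789 -0.1099  0.03  ]
 [ 0.4759 -0.2148  0.03  ]] [[ 0.4849 -0.1068  0.039 ]
 [ 0.4848 -0.2025  0.039 ]]
[118.04908836  35.21598878] 1426 [ 0.5358 -0.17    0.04  ]
[ 46.61701209 106.89248705] 2316 [ 0.5013 -0.133   0.04  ]
[123.32962448 112.73852573] 1438 [ 0.5028 -0.1729  0.04  ]
```

Emit:
jog_arm([
  [[0, 0, 0, 0, -0.002, 0, 1], [0, 0, 0, 0, 0, 0, 1], [0, 0, 0, 0, 0, 0, -1], [0, 0, 0, 0, 0, 0, -1], [0, 0, 0, 0, 0, 0, -1], [0, 0, 0, 0, 0, 0, -1], [0, 0, 0, 0, 0, 0.03, -1], [0, 0, 0, 0, 0, 0.04, -1], [0, 0, 0, 0, 0, 0.04, -1], [0, 0, 0, 0, 0, 0.04, -1]],
])

```text
time: 6.55
tcp_pos: [0.4158, -0.0693, 0.1608]
ee_rot: [-0.0, 1.0, -0.013, 0.0]
wrist_force: [0.9, -0.1, -0.2]
opening: 1.002
gripper_force: 0.0
```

Emit:
jog_arm([
  [[0, 0, 1.2, -0.004, -0.037, 0, -1], [0, 0, 1.2, -0.004, -0.037, 0, -1], [0, 0, 1.2, -0.004, -0.037, 0, -1], [0, 0, 1.2, -0.004, -0.037, 0, -1], [0, 0, 1.2, -0.004, -0.037, 0, -1], [0, 0, 1.2, -0.004, -0.037, 0, -1], [0, 0, 1.2, -0.004, -0.037, 0, -1], [0, 0, 1.2, -0.004, -0.037, 0, -1], [0, 0, 1.2, -0.004, -0.037, 0, -1], [0, 0, 1.2, -0.004, -0.037, 0, -1]],
])

```text
time: 7.8
tcp_pos: [0.3757, -0.4406, 0.1593]
ee_rot: [-0.0, 0.996, 0.092, -0.0]
wrist_force: [0.9, 1.1, 0.4]
opening: 0.997
gripper_force: 0.0
```

Emit:
jog_arm([
  [[0, 0, 0, 0, 0, 0, -1], [0, 0, 0, 0, 0, 0, -1], [0, 0, 0, 0, 0, 0, -1], [0, 0, 0, 0, 0, 0, -1], [0, 0, 0, 0, 0, 0, -1], [0, 0, 0, 0, 0, 0, -1], [0, 0, 0, 0, 0, 0, -1], [0, 0, 0, 0, 0, 0, -1], [0, 0, 0, 0, 0, 0, -1], [0, 0, 0, 0, 0, 0, -1]],
])

```text
time: 9.05
tcp_pos: [0.376, -0.4394, 0.1595]
ee_rot: [-0.0, 0.996, 0.092, -0.0]
wrist_force: [-0.0, -0.6, -0.4]
opening: 1.003
gripper_force: 0.0
```

```bash
python3 - <<'E'
from h import *; import pickle
c,st=snap('wrist','w4'); print(st['tcp_pos'],st['ee_rot'],st['wrist_force'],st['opening'])
pickle.dump((c,st),open('w4.pkl','wb'))
hsv=cv2.cvtColor(c['image'],cv2.COLOR_RGB2HSV)
m=((hsv[...,1]>100)&(hsv[...,2]>110)).astype(np.uint8)
k=max(cv2.findContours(m,0,cv2.CHAIN_APPROX_NONE)[0],key=cv2.contourArea)
print(k[:,0].min(0),k[:,0].max(0))
P=plane(c,k[:,0],.04,st)[:,:2]*1000
print(cv2.minAreaRect(np.float32(P)))
m2=m.copy(); E=cv2.erode(m2,np.ones((25,25))); E=cv2.dilate(E,np.ones((25,25)))&m
k=max(cv2.findContours(E,0,cv2.CHAIN_APPROX_NONE)[0],key=cv2.contourArea)
print(cv2.minAreaRect(np.float32(plane(c,k[:,0],.04,st)[:,:2]*1000)))
E
```

```text
[ 0.37596246 -0.43937803  0.15945624] [-4.13737699e-05  9.95757372e-01  9.20176828e-02 -1.44991947e-06] [-0.01859632 -0.62999761 -0.35521631] 1.0031926126840227
[266  79] [319 268]
((401.17791748046875, -447.2422180175781), (164.4427947998047, 42.21146011352539), 10.283679962158203)
((441.27520751953125, -439.88812255859375), (82.84796905517578, 42.160369873046875), 10.381673812866211)
```

View pics/w4.png

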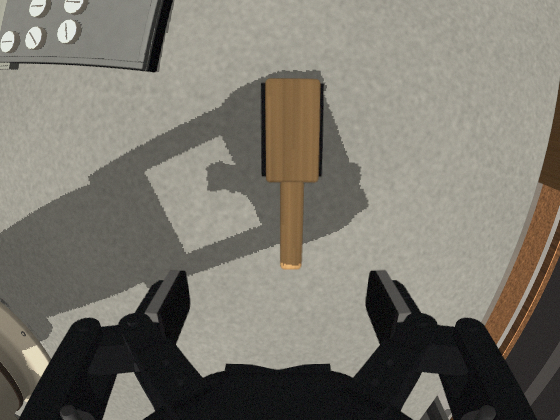

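The brush back is at (263–322, 79–181) and is centred and aligned with the tool. Its handle runs down to (290,268).

Emit:
jog_arm([
  [[0, 0, 0, 0.02, -0.0005, -0.02, -1], [0, 0, 0, 0.02, -0.0005, -0.02, -1], [0, 0, 0, 0.019, -0.0005, -0.02, -1], [0, 0, 0, 0, 0, -0.02, -1], [0, 0, 0, 0, 0, -0.02, -1], [0, 0, 0, 0, 0, -0.02, -1], [0, 0, 0, 0, 0, -0.0135, -1], [0, 0, 0, 0, 0, 0, -1], [0, 0, 0, 0, 0, 0, -1], [0, 0, 0, 0, 0, 0, -1]],
])

```text
time: 10.35
tcp_pos: [0.4352, -0.4412, 0.0268]
ee_rot: [0.0, 0.996, 0.092, 0.0]
wrist_force: [0.4, 0.0, 0.0]
opening: 1.003
gripper_force: 0.0
```

Emit:
jog_arm([
  [[0, 0, 0, 0, 0, 0, 1], [0, 0, 0, 0, 0, 0, 1], [0, 0, 0, 0, 0, 0, 1], [0, 0, 0, 0, 0, 0, 1], [0, 0, 0, 0, 0, 0, 1], [0, 0, 0, 0, 0, 0, 1], [0, 0, 0, 0, 0, 0, 1], [0, 0, 0, 0, 0, 0, 1], [0, 0, 0, 0, 0, 0, 1], [0, 0, 0, 0, 0, 0, 1]],
])

```text
time: 11.6
tcp_pos: [0.4351, -0.4411, 0.0265]
ee_rot: [0.0, 0.996, 0.092, 0.0]
wrist_force: [-1.1, 0.2, 5.1]
opening: 0.495
gripper_force: 61.6
```

```bash
python3 - <<'E'
from h import *; import pickle
c,st=snap('wrist','w5'); print(st['tcp_pos'],st['ee_rot'],st['wrist_force'],st['opening'])
pickle.dump((c,st),open('w5.pkl','wb'))
E
```

```text
[ 0.43512457 -0.44111344  0.02645335] [2.92703254e-04 9.95757224e-01 9.20185815e-02 2.12595242e-04] [-1.10983555  0.21926167  5.13132353] 0.49467810589160777
```

View pics/w5.png

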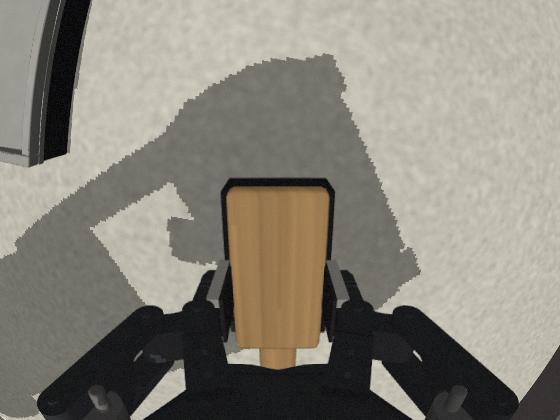

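The brush is gripped squarely: back at (228–330, 187–348), both pads on its sides and tips above the bristle block.

Emit:
jog_arm([
  [[0, 0, 0, 0, 0, 0.01, 1], [0, 0, 0, 0, 0, 0.02, 1], [0, 0, 0, 0, 0, 0.02, 1], [0, 0, 0, 0, 0, 0.02, 1], [0, 0, -1.9, 0.014, 0.0289, 0, 1], [0, 0, -2, 0.014, 0.0289, 0, 1], [0, 0, -2, 0.014, 0.0289, 0, 1], [0, 0, -2, 0.014, 0.0289, 0, 1], [0, 0, -2, 0.014, 0.0289, 0, 1], [0, 0, -2, 0.014, 0.0289, 0, 1]],
])

```text
time: 12.9
tcp_pos: [0.5196, -0.2666, 0.0975]
ee_rot: [0.0, 1.0, -0.012, 0.001]
wrist_force: [0.4, 0.4, -1.4]
opening: 0.497
gripper_force: 61.0
```

Emit:
jog_arm([
  [[0, 0, 0, 0, 0, 0, 1], [0, 0, 0, 0, 0, 0, 1], [0, 0, 0, 0, 0, 0, 1], [0, 0, 0, 0, 0, 0, 1], [0, 0, 0, 0, 0, 0, 1], [0, 0, 0, 0, 0, 0, 1], [0, 0, 0, 0, 0, 0, 1], [0, 0, 0, 0, 0, 0, 1], [0, 0, 0, 0, 0, 0, 1], [0, 0, 0, 0, 0, 0, 1]],
])

```text
time: 14.15
tcp_pos: [0.519, -0.2674, 0.0959]
ee_rot: [-0.0, 1.0, -0.012, -0.0]
wrist_force: [0.4, 0.7, -1.7]
opening: 0.497
gripper_force: 66.6
```

```bash
python3 - <<'E'
from h import *; import pickle
c,st=snap('wrist','w6'); print(st['tcp_pos'],st['ee_rot'],st['wrist_force'],st['opening'])
pickle.dump((c,st),open('w6.pkl','wb'))
E
```

```text
[ 0.51896484 -0.26743176  0.09594947] [-6.24215983e-05  9.99931826e-01 -1.16764220e-02 -1.17197908e-05] [ 0.39527219  0.66823495 -1.73988467] 0.4968769644013683
```

View pics/w6.png

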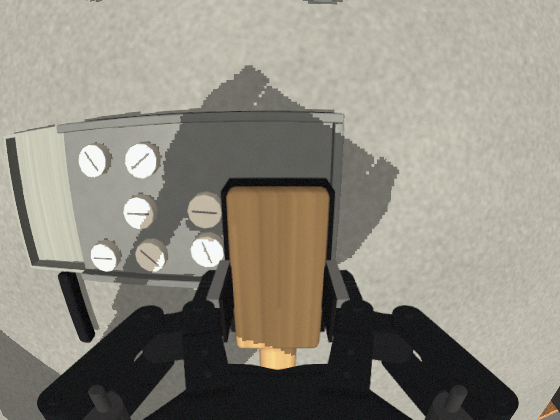

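Emit:
jog_arm([
  [[0, 0, 0, 0, 0, -0.0095, 1], [0, 0, 0, 0, 0, -0.0095, 1], [0, 0, 0, 0, 0, -0.0095, 1], [0, 0, 0, 0, 0, -0.009, 1], [0, 0, 0, 0, 0, 0, 1], [0, 0, 0, 0, 0, 0, 1], [0, 0, 0, 0, 0, 0, 1], [0, 0, 0, 0.0001, 0.006, 0, 1], [0, 0, 0, 0.0002, 0.008, 0, 1], [0, 0, 0, 0.0002, 0.01, 0, 1]],
])

```text
time: 15.45
tcp_pos: [0.5195, -0.2428, 0.0585]
ee_rot: [-0.0, 1.0, -0.012, 0.0]
wrist_force: [-0.8, 0.2, -0.3]
opening: 0.495
gripper_force: 66.8
```

```bash
python3 - <<'E'
from h import *; import pickle
c,st=pickle.load(open('w6.pkl','rb'))
print(plane(c,[(343,118),(335,125)],.039,st))
from bench import robot; s=robot.read_state(); print(s['tcp_pos'],s['wrist_force'],s['opening'])
c,st=snap('top','t7')
E
```

```text
[[ 0.59476585 -0.3095637   0.039     ]
 [ 0.59037205 -0.30457404  0.039     ]]
[ 0.5194994  -0.24276412  0.05853413] [-0.82658688  0.1945672  -0.30711155] 0.4945807749187101
```

Emit:
jog_arm([
  [[0, 0, 0, 0.0002, 0.01, 0, 1], [0, 0, 0, 0.0002, 0.01, 0, 1], [0, 0, 0, 0.0002, 0.01, 0, 1], [0, 0, 0, 0.0002, 0.01, 0, 1], [0, 0, 0, 0.0003, 0.01, 0, 1], [0, 0, 0, 0.0002, 0.01, 0, 1], [0, 0, 0, 0.0002, 0.01, 0, 1], [0, 0, 0, 0.0002, 0.01, 0, 1], [0, 0, 0, 0.0002, 0.01, 0, 1], [0, 0, 0, 0.0003, 0.01, 0, 1]],
])

```text
time: 16.75
tcp_pos: [0.5216, -0.1428, 0.0584]
ee_rot: [-0.0, 1.0, -0.012, -0.0]
wrist_force: [0.7, -0.4, -0.1]
opening: 0.495
gripper_force: 66.8
```

Emit:
jog_arm([
  [[0, 0, 0, 0.0002, 0.005, 0, 1], [0, 0, 0, 0.0002, 0.005, 0, 1], [0, 0, 0, 0.0002, 0.005, 0, 1], [0, 0, 0, 0.0002, 0.005, 0, 1], [0, 0, 0, 0, 0.002, 0, 1], [0, 0, 0, 0, 0, 0, 1], [0, 0, 0, 0, 0, 0, 1], [0, 0, 0, 0, 0, 0, 1], [0, 0, 0, 0, 0, 0, 1], [0, 0, 0, 0, 0, 0, 1]],
])

```text
time: 18.0
tcp_pos: [0.5225, -0.1215, 0.0584]
ee_rot: [-0.0, 1.0, -0.012, 0.0]
wrist_force: [0.1, -0.9, -1.4]
opening: 0.496
gripper_force: 66.8
```

```bash
python3 - <<'E'
from h import *; import pickle
c,st=snap('wrist','w8'); print(st['tcp_pos'],st['ee_rot'],st['wrist_force'],st['opening'])
pickle.dump((c,st),open('w8.pkl','wb'))
E
```

```text
[ 0.52245976 -0.12150246  0.05844934] [-4.58938313e-05  9.99931387e-01 -1.17140401e-02  3.32845566e-06] [ 0.08219507 -0.86289664 -1.3924541 ] 0.496425201177649
```

View pics/w8.png

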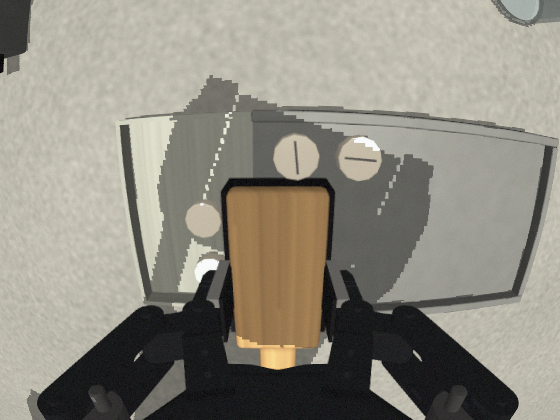

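Five tablets have gone off the deck. Two remain on it, at (297,156) and (360,157), on the +x side, so a second pass is needed with the brush shifted to +x.

Emit:
jog_arm([
  [[0, 0, 0, 0, 0, 0.015, 1], [0, 0, 0, 0, 0, 0.02, 1], [0, 0, 0, 0.003, -0.025, 0, 1], [0, 0, 0, 0.005, -0.025, 0, 1], [0, 0, 0, 0.005, -0.025, 0, 1], [0, 0, 0, 0.005, -0.025, 0, 1], [0, 0, 0, 0.004, -0.02, 0, 1], [0, 0, 0, 0, 0, -0.01, 1], [0, 0, 0, 0, 0, -0.0125, 1], [0, 0, 0, 0, 0, -0.0125, 1]],
])

```text
time: 19.3
tcp_pos: [0.5442, -0.2407, 0.0573]
ee_rot: [-0.0, 1.0, -0.011, -0.0]
wrist_force: [-0.6, -0.7, -1.0]
opening: 0.492
gripper_force: 66.8
```

Emit:
jog_arm([
  [[0, 0, 0, 0, 0, 0, 1], [0, 0, 0, 0.0002, 0.006, 0, 1], [0, 0, 0, 0.0002, 0.01, 0, 1], [0, 0, 0, 0.0002, 0.01, 0, 1], [0, 0, 0, 0.0003, 0.01, 0, 1], [0, 0, 0, 0.0002, 0.01, 0, 1], [0, 0, 0, 0.0002, 0.01, 0, 1], [0, 0, 0, 0.0002, 0.01, 0, 1], [0, 0, 0, 0.0002, 0.01, 0, 1], [0, 0, 0, 0.0003, 0.01, 0, 1]],
])

```text
time: 20.55
tcp_pos: [0.5465, -0.1548, 0.0585]
ee_rot: [-0.0, 1.0, -0.012, 0.0]
wrist_force: [-0.3, -0.3, -1.2]
opening: 0.498
gripper_force: 71.2
```

Emit:
jog_arm([
  [[0, 0, 0, 0.0002, 0.01, 0, 1], [0, 0, 0, 0.0002, 0.008, 0, 1], [0, 0, 0, 0.0002, 0.006, 0, 1], [0, 0, 0, 0.0002, 0.005, 0, 1], [0, 0, 0, 0.0002, 0.005, 0, 1], [0, 0, 0, 0, 0.002, 0, 1], [0, 0, 0, 0, 0, 0, 1], [0, 0, 0, 0, 0, 0.01, 1], [0, 0, 0, 0, 0, 0.02, 1], [0, 0, 0, 0, 0, 0.02, 1]],
])

```text
time: 21.8
tcp_pos: [0.5475, -0.1196, 0.1097]
ee_rot: [0.0, 1.0, -0.012, 0.0]
wrist_force: [0.6, 0.5, -1.1]
opening: 0.495
gripper_force: 71.2
```

```bash
python3 - <<'E'
from h import *; import pickle
c,st=snap('wrist','w9'); print(st['tcp_pos'],st['ee_rot'],st['wrist_force'],st['opening'])
pickle.dump((c,st),open('w9.pkl','wb'))
t,_=snap('top','t9'); s,_=snap('scene'); pickle.dump((t,s),open('t9.pkl','wb'))
def cr(im,x,y,w,h,k): return cv2.resize(im[y:y+h,x:x+w],None,fx=k,fy=k)
a=c['image'][:,:400]; b=cr(s['image'],140,170,200,105,2); a=cv2.resize(a,None,fx=.95,fy=.95)
o=np.zeros((600,800,3),np.uint8); o[:399,:380]=a; o[:210,400:800]=b
d=cr(t['image'],240,180,180,85,2.2); o[215:215+d.shape[0],400:400+d.shape[1]]=d
save(o,'m9')
E
```

```text
[ 0.54751179 -0.11964064  0.10971546] [ 1.01532176e-05  9.99930158e-01 -1.18175315e-02  1.60898527e-04] [ 0.58934259  0.48029296 -1.0669363 ] 0.4945839062837496
```

View pics/m9.png

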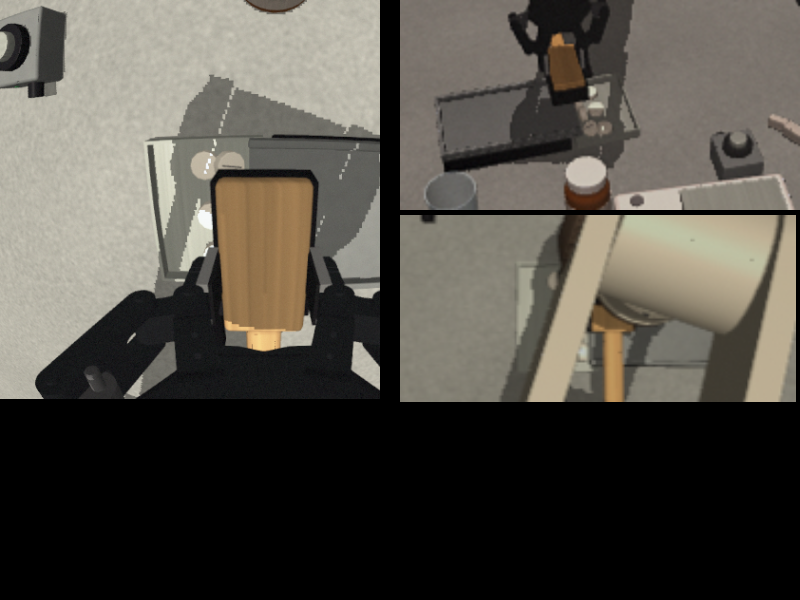

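The second pass cleared the visible deck. The scene inset shows the deck empty and tablets in the tray beside the lip. Next I'll lay the brush down.

Emit:
jog_arm([
  [[0, 0, 0, -0.0098, -0.03, 0, 1], [0, 0, 0, -0.0098, -0.03, 0, 1], [0, 0, 0, -0.0098, -0.03, 0, 1], [0, 0, 0, -0.0098, -0.03, 0, 1], [0, 0, 0, -0.0098, -0.03, 0, 1], [0, 0, 0, -0.0098, -0.03, 0, 1], [0, 0, 0, -0.0098, -0.03, 0, 1], [0, 0, 0, -0.0098, -0.03, 0, 1], [0, 0, 0, -0.0098, -0.03, 0, 1], [0, 0, 0, -0.0098, -0.03, 0, 1]],
])

```text
time: 23.2
tcp_pos: [0.4488, -0.4202, 0.1074]
ee_rot: [-0.001, 1.0, -0.012, -0.0]
wrist_force: [0.7, 0.2, -1.3]
opening: 0.494
gripper_force: 71.2
```

Emit:
jog_arm([
  [[0, 0, 0, 0, 0, -0.02, 1], [0, 0, 0, 0, 0, -0.02, 1], [0, 0, 0, 0, 0, -0.02, 1], [0, 0, 0, 0, 0, -0.01, 1], [0, 0, 0, 0, 0, -0.006, 1], [0, 0, 0, 0, 0, -0.003, 1], [0, 0, 0, 0, 0, -0.002, 1], [0, 0, 0, 0, 0, -0.001, 1], [0, 0, 0, 0, 0, 0, 1], [0, 0, 0, 0, 0, 0, 1]],
])

```text
time: 24.45
tcp_pos: [0.4495, -0.4195, 0.0266]
ee_rot: [0.0, 1.0, -0.012, 0.0]
wrist_force: [0.7, -0.3, -0.5]
opening: 0.495
gripper_force: 71.2
```

Emit:
jog_arm([
  [[0, 0, 0, 0, 0, 0, -1], [0, 0, 0, 0, 0, 0, -1], [0, 0, 0, 0, 0, 0, -1], [0, 0, 0, 0, 0, 0, -1], [0, 0, 0, 0, 0, 0, -1], [0, 0, 0, 0, 0, 0.025, -1], [0, 0, 0, 0, 0, 0.03, -1], [0, 0, 0, 0, 0, 0.03, -1], [0, 0, 0, 0, 0, 0.03, -1], [0, 0, 0, 0, 0, 0.01, -1]],
])

```text
time: 25.7
tcp_pos: [0.4499, -0.4199, 0.1532]
ee_rot: [0.001, 1.0, -0.012, 0.001]
wrist_force: [0.5, 0.3, -0.7]
opening: 1.0
gripper_force: 0.0
```

Emit:
jog_arm([
  [[0, 0, 0, -0.0028, 0.035, 0, -1], [0, 0, 0, -0.0028, 0.035, 0, -1], [0, 0, 0, -0.0028, 0.035, 0, -1], [0, 0, 0, -0.0028, 0.035, 0, -1], [0, 0, 0, -0.0028, 0.035, 0, -1], [0, 0, 0, -0.0028, 0.035, 0, -1], [0, 0, 0, -0.0028, 0.035, 0, -1], [0, 0, 0, -0.0028, 0.035, 0, -1], [0, 0, 0, -0.0028, 0.035, 0, -1], [0, 0, 0, -0.0028, 0.035, 0, -1]],
])

```text
time: 26.95
tcp_pos: [0.421, -0.0683, 0.1507]
ee_rot: [-0.0, 1.0, -0.012, -0.0]
wrist_force: [0.1, -0.3, -0.0]
opening: 0.998
gripper_force: 0.0
```

Emit:
jog_arm([
  [[0, 0, 0, 0, 0, 0, -1], [0, 0, 0, 0, 0, 0, -1], [0, 0, 0, 0, 0, 0, -1], [0, 0, 0, 0, 0, 0, -1], [0, 0, 0, 0, 0, 0, -1], [0, 0, 0, 0, 0, 0, -1], [0, 0, 0, 0, 0, 0, -1], [0, 0, 0, 0, 0, 0, -1], [0, 0, 0, 0, 0, 0, -1], [0, 0, 0, 0, 0, 0, -1]],
])

```text
time: 28.2
tcp_pos: [0.4215, -0.0694, 0.1515]
ee_rot: [-0.0, 1.0, -0.012, -0.0]
wrist_force: [0.0, 0.6, 0.3]
opening: 1.002
gripper_force: 0.0
```

```bash
python3 - <<'E'
from h import *; import pickle
c,st=snap('wrist','w10'); print(st['tcp_pos'],st['ee_rot'],st['wrist_force'],st['opening'])
pickle.dump((c,st),open('w10.pkl','wb'))
t,_=snap('top','t10'); s,_=snap('scene'); pickle.dump((t,s),open('t10.pkl','wb'))
def cr(im,x,y,w,h,k): return cv2.resize(im[y:y+h,x:x+w],None,fx=k,fy=k)
o=np.zeros((600,800,3),np.uint8); o[:420,:560]=c['image']; b=cr(s['image'],160,190,140,70,1.7); o[:119,562:800]=b
d=cr(t['image'],250,180,165,85,1.4); o[125:244,562:793]=d
o[425:599,:450]=cr(t['image'],90,140,180,70,2.5)[:174,:450]
save(o,'m10')
E
```

```text
[ 0.42145245 -0.0694277   0.15145595] [-6.81166893e-05  9.99932129e-01 -1.16504556e-02 -5.28176694e-06] [0.04239314 0.6245351  0.32749382] 1.0017430130644056
```

View pics/m10.png

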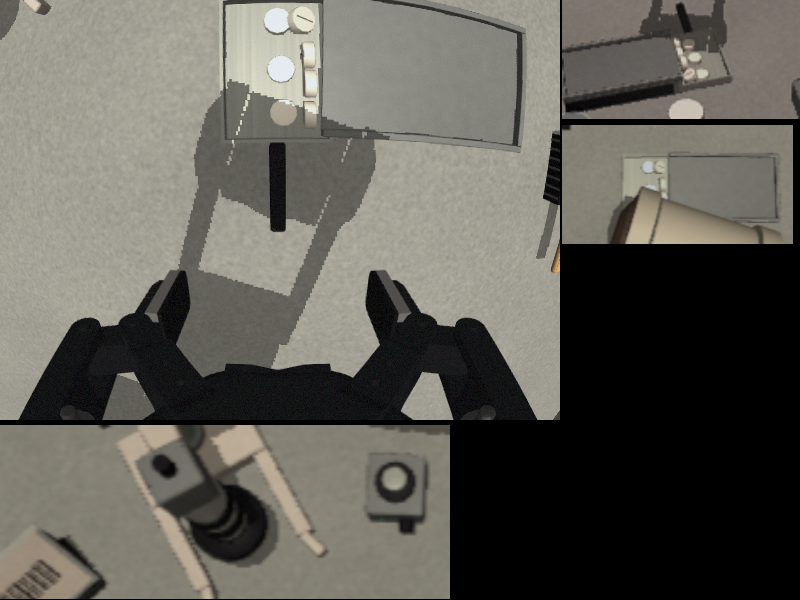

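Wrist view: the deck is empty. All 7 tablets are in the tray: flat ones at (277,20), (281,68), (284,112), one overlapping at (302,19), and three leaning by the lip edge at (308,55), (310,83), (310,112). I'll look at the microscope area before pulling the tray out.

Emit:
jog_arm([
  [[0, 0, 3.1, 0.004, 0.029, 0.013, -1], [0, 0, 3.1, 0.004, 0.029, 0.013, -1], [0, 0, 3.1, 0.004, 0.029, 0.013, -1], [0, 0, 3.1, 0.004, 0.029, 0.013, -1], [0, 0, 3.1, 0.004, 0.029, 0.013, -1], [0, 0, 3.1, 0.004, 0.029, 0.013, -1], [0, 0, 3.1, 0.004, 0.029, 0.013, -1], [0, 0, 3.1, 0.004, 0.029, 0.013, -1], [0, 0, 3.1, 0.004, 0.029, 0.013, -1], [0, 0, 3.1, 0.004, 0.029, 0.013, -1]],
])

```text
time: 29.6
tcp_pos: [0.4615, 0.2216, 0.2819]
ee_rot: [-0.0, 0.966, 0.257, 0.0]
wrist_force: [0.0, -1.2, -0.3]
opening: 1.001
gripper_force: 0.0
```

Emit:
jog_arm([
  [[0, 0, 0, 0, 0, 0, -1], [0, 0, 0, 0, 0, 0, -1], [0, 0, 0, 0, 0, 0, -1], [0, 0, 0, 0, 0, 0, -1], [0, 0, 0, 0, 0, 0, -1], [0, 0, 0, 0, 0, 0, -1], [0, 0, 0, 0, 0, 0, -1], [0, 0, 0, 0, 0, 0, -1], [0, 0, 0, 0, 0, 0, -1], [0, 0, 0, 0, 0, 0, -1]],
])

```text
time: 30.85
tcp_pos: [0.4615, 0.2206, 0.2815]
ee_rot: [-0.0, 0.967, 0.256, -0.0]
wrist_force: [0.2, -0.6, -0.7]
opening: 0.999
gripper_force: 0.0
```

```bash
python3 - <<'E'
from h import *; import pickle
c,st=snap('wrist','w11'); print(st['tcp_pos'],st['ee_rot'],st['q'].round(3))
pickle.dump((c,st),open('w11.pkl','wb'))
t,_=snap('top'); pickle.dump(t,open('t11.pkl','wb'))
o=np.zeros((600,800,3),np.uint8); o[:]=0
im=cv2.resize(c['image'],(800,600)); save(im,'m11')
E
```

```text
[0.46147864 0.22055896 0.28145026] [-5.85393429e-05  9.66687656e-01  2.55958928e-01 -2.46548369e-07] [0.295 0.005 1.494 0.    1.643 1.348]
```

View pics/m11.png

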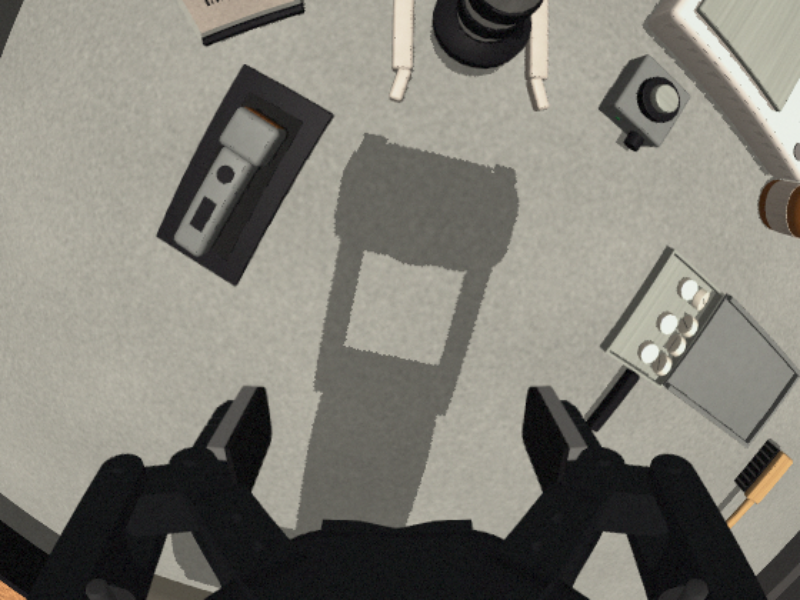

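Wrist view (800 px scale): leg inner edges are at col ~412 (left) and ~527 (right). The lead-ins start at row ~70–78 and the tips are at (397,100) and (541,108). The button is at (664,99), the scanner from (185,245) to (275,130) in its pad, and the card's lower edge is at the top left.

```bash
python3 - <<'E'
from h import *; import pickle
c,st=pickle.load(open('w11.pkl','rb')); t=pickle.load(open('t11.pkl','rb'))
im=c['image']; hsv=cv2.cvtColor(im,cv2.COLOR_RGB2HSV)
print(im[20,281],hsv[20,281],im[70,281],im[30,377], im[120,300])
B=(im[...,0].astype(int)-im[...,2]>18)&(hsv[...,2]>140)
L=[];Rr=[]
for y in range(2,75,3):
    l=np.where(B[y,265:300])[0]; r=np.where(B[y,355:390])[0]
    if len(l): L.append((265+l[-1]+.5,y))
    if len(r): Rr.append((355+r[0]-.5,y))
for n,E in(('L',L),('R',Rr)):
    P=plane(c,E,.02,st); print(n); [print(e,p.round(4)[:2]) for e,p in zip(E,P)]
# top view of button, scanner, pad, brush
im=t['image'];V=cv2.cvtColor(im,cv2.COLOR_RGB2HSV)[...,2]
# button triangulate wrist/top
w=c['image']; Vw=cv2.cvtColor(w,cv2.COLOR_RGB2HSV)[...,2]
n,l,s,ce=cv2.connectedComponentsWithStats((Vw[55:85,445:480]>130).astype(np.uint8)); i=1+s[1:,4].argmax(); bw=ce[i]+[445,55]; print('btn w',bw,s[i])
s0=pickle.load(open('c0.pkl','rb')); bt=(247.36,161.15)
o1,d1=rays(c,bw,st); o2,d2=rays(s0['top'],bt); print(tri(o1,d1[0],o2,d2[0]))
sc=s0['scene']; Vs=cv2.cvtColor(sc['image'],cv2.COLOR_RGB2HSV)[...,2]
y0,x0=232,300; n,l,s,ce=cv2.connectedComponentsWithStats((Vs[y0:y0+16,x0:x0+18]>105).astype(np.uint8)); print(s,ce+[x0,y0])
E
```

```text
[235 224 208] [ 18  29 235] [102  98  91] [231 221 200] [102 100  93]
L
(np.float64(289.5), 2) [0.6576 0.3142]
(np.float64(288.5), 5) [0.6534 0.3132]
(np.float64(288.5), 8) [0.6498 0.3112]
(np.float64(288.5), 11) [0.6463 0.3092]
(np.float64(288.5), 14) [0.6428 0.3072]
(np.float64(288.5), 17) [0.6393 0.3052]
(np.float64(289.5), 20) [0.6364 0.3022]
(np.float64(289.5), 23) [0.6329 0.3003]
(np.float64(289.5), 26) [0.6295 0.2983]
(np.float64(289.5), 29) [0.626  0.2963]
(np.float64(288.5), 32) [0.622  0.2955]
(np.float64(288.5), 35) [0.6186 0.2935]
(np.float64(288.5), 38) [0.6152 0.2916]
(np.float64(288.5), 41) [0.6118 0.2897]
(np.float64(288.5), 44) [0.6085 0.2878]
(np.float64(287.5), 47) [0.6045 0.2869]
(np.float64(287.5), 50) [0.6012 0.285 ]
(np.float64(286.5), 53) [0.5972 0.2842]
(np.float64(284.5), 56) [0.5927 0.2844]
(np.float64(284.5), 59) [0.5894 0.2825]
(np.float64(283.5), 62) [0.5855 0.2816]
(np.float64(282.5), 65) [0.5816 0.2808]
(np.float64(281.5), 68) [0.5777 0.28  ]
R
(np.float64(378.5), 2) [0.7208 0.2208]
(np.float64(376.5), 5) [0.7154 0.2209]
(np.float64(374.5), 8) [0.7101 
[... 532 characters left out ...]
float64(370.5), 50) [0.657 0.198]
(np.float64(370.5), 53) [0.6536 0.196 ]
(np.float64(371.5), 56) [0.6509 0.193 ]
(np.float64(371.5), 59) [0.6475 0.1911]
(np.float64(372.5), 62) [0.6449 0.188 ]
(np.float64(373.5), 65) [0.6423 0.185 ]
(np.float64(374.5), 68) [0.6396 0.182 ]
(np.float64(375.5), 71) [0.637  0.1789]
(np.float64(375.5), 74) [0.6337 0.177 ]
btn w [466.51476793  68.61181435] [ 14   4  16  20 237]
(array([0.69962868, 0.09172208, 0.06288891]), np.float64(0.0027450310922167366))
[[  0   2  18  14 172]
 [  0   0  18  10 114]
 [ 17   8   1   1   1]
 [  0  15   1   1   1]] [[308.29651163 242.1744186 ]
 [308.80701754 235.39473684]
 [317.         240.        ]
 [300.         247.        ]]
```

Emit:
jog_arm([
  [[0, 0, 10, -0.0037, -0.029, -0.006, -1], [0, 0, 10, -0.0037, -0.029, -0.006, -1], [0, 0, 10, -0.0037, -0.029, -0.006, -1], [0, 0, 10, -0.0037, -0.029, -0.006, -1], [0, 0, 10, -0.0037, -0.029, -0.006, -1], [0, 0, 10, -0.0037, -0.029, -0.006, -1], [0, 0, 10, -0.0037, -0.029, -0.006, -1], [0, 0, 10, -0.0037, -0.029, -0.006, -1], [0, 0, 10, -0.0036, -0.029, -0.006, -1], [0, 0, 10, -0.0036, -0.029, -0.006, -1]],
])

```text
time: 32.2
tcp_pos: [0.4245, -0.0704, 0.2214]
ee_rot: [0.0, 0.423, 0.906, -0.0]
wrist_force: [0.2, 0.1, -0.2]
opening: 0.996
gripper_force: 0.0
```

Emit:
jog_arm([
  [[0, 0, 9.8, 0, 0, -0.014, -1], [0, 0, 9.8, 0, 0, -0.014, -1], [0, 0, 9.8, 0, 0, -0.014, -1], [0, 0, 9.8, 0, 0, -0.014, -1], [0, 0, 9.8, 0, 0, -0.014, -1], [0, 0, 0, 0, 0, 0, -1], [0, 0, 0, 0, 0, 0, -1], [0, 0, 0, 0, 0, 0, -1], [0, 0, 0, 0, 0, 0, -1], [0, 0, 0, 0, 0, 0, -1]],
])

```text
time: 33.45
tcp_pos: [0.4247, -0.0695, 0.1516]
ee_rot: [0.0, 0.012, 1.0, -0.0]
wrist_force: [0.2, 0.2, 0.9]
opening: 0.998
gripper_force: 0.0
```

```bash
python3 - <<'E'
from h import *
from bench import robot
s=robot.read_state(); print(s['tcp_pos'],s['ee_rot'],rot(s['ee_rot']).as_matrix()[:,0],s['q'].round(3))
E
```

```text
[ 0.42471865 -0.06948062  0.15163157] [ 1.29354151e-04  1.19836422e-02  9.99928181e-01 -9.31656656e-05] [-9.99712751e-01  2.39655390e-02 -2.60922649e-04] [-0.341 -0.115  1.87  -0.     1.386 -1.888]
```

Emit:
jog_arm([
  [[0, 0, 0, 0, 0, -0.02, -1], [0, 0, 0, 0, 0, -0.02, -1], [0, 0, 0, 0, 0, -0.02, -1], [0, 0, 0, 0, 0, -0.02, -1], [0, 0, 0, 0, 0, -0.02, -1], [0, 0, 0, 0, 0, -0.02, -1], [0, 0, 0, 0, 0, -0.0215, -1], [0, 0, 0, 0, 0, 0, -1], [0, 0, 0, 0, 0, 0, -1], [0, 0, 0, 0, 0, 0, -1]],
])

```text
time: 34.7
tcp_pos: [0.4252, -0.0697, 0.0108]
ee_rot: [0.001, 0.012, 1.0, -0.0]
wrist_force: [0.2, -0.5, 0.9]
opening: 1.0
gripper_force: 0.0
```

Emit:
jog_arm([
  [[0, 0, 0, 0, 0, 0, 1], [0, 0, 0, 0, 0, 0, 1], [0, 0, 0, 0, 0, 0, 1], [0, 0, 0, 0, 0, 0, 1], [0, 0, 0, 0, 0, 0, 1], [0, 0, 0, 0, 0, 0, 1], [0, 0, 0, 0, 0, 0, 1], [0, 0, 0, 0, 0, 0, 1], [0, 0, 0, 0, 0, 0, 1], [0, 0, 0, 0, 0, 0, 1]],
])

```text
time: 35.95
tcp_pos: [0.4247, -0.0694, 0.0102]
ee_rot: [0.0, 0.012, 1.0, -0.0]
wrist_force: [-1.5, 1.3, 6.2]
opening: 0.147
gripper_force: 61.0
```

Emit:
jog_arm([
  [[0, 0, 0, 0, 0.002, 0, 1], [0, 0, 0, 0.0001, 0.003, 0, 1], [0, 0, 0, 0.0001, 0.004, 0, 1], [0, 0, 0, 0.0001, 0.005, 0, 1], [0, 0, 0, 0.0001, 0.006, 0, 1], [0, 0, 0, 0.0001, 0.008, 0, 1], [0, 0, 0, 0, 0, 0, 1], [0, 0, 0, 0, 0, 0, 1], [0, 0, 0, 0, 0, 0, 1], [0, 0, 0, 0, 0, 0, 1]],
])

```text
time: 37.2
tcp_pos: [0.4253, -0.0411, 0.0101]
ee_rot: [0.0, 0.012, 1.0, 0.0]
wrist_force: [1.1, 4.4, 5.5]
opening: 0.141
gripper_force: 61.0
```

```bash
cat > look.py <<'E'
from h import *; import sys
def tabs(z=.015):
    t,_=snap('top'); s,st=snap('scene')
    print(st['tcp_pos'].round(4),st['wrist_force'].round(1),round(st['opening'],3))
    im=s['image']; 
    return t,s,st
E
python3 - <<'E'
from look import *; import pickle
t,s,st=tabs(); pickle.dump((t,s,st),open('t12.pkl','wb'))
# ascii of bright regions over tray in scene view (project tray rim)
from h import *
C=np.array([st['tcp_pos'][0]+.118,st['tcp_pos'][1]-.002,0]);
cor=np.array([[x,y,.016] for x,y in((-.065,-.048),(.065,-.048),(.065,.048),(-.065,.048))])+[C[0],C[1],0]
p=proj(s,cor); print(p.round(1)); print(proj(t,cor).round(1))
V=cv2.cvtColor(s['image'],cv2.COLOR_RGB2HSV)
x0,y0=p.min(0).astype(int)-6; x1,y1=p.max(0).astype(int)+4
print(x0,y0)
for y in range(y0,y1,1): print(''.join(' .:-=+*#%@'[min(9,int(v)//26)] for v in V[y,x0:x1,2]))
E
```

```text
[ 0.4253 -0.0411  0.0101] [-0.6  4.6  5.5] 0.144
[[228.1 211.8]
 [238.1 240.7]
 [269.6 234. ]
 [257.7 206.1]]
[[320.3 247.5]
 [318.5 197.8]
 [281.9 198.5]
 [283.1 248.3]]
222 200
:::::::::::::.:-     .::::::::::::::::::::-========
::::::::::::::::.    .::::::::::::::::::::::=======
:::::::::::::::::     :::::::::::::::::::::========
:::::::::::::::::.    .::::::::::=:::::::::========
:::::::::::::::::.    .::::::::::=::::::::::=======
::::::::::::::::::     ::::::::::-::::::::::=======
::::::::::::::::::.    .:::::::::::::::::::========
::::::::::::::::::. ...:::::::::::::::::::::=======
::=:::::::::::::::::::::::::::::::::::::::::=======
.:=::::::::::::::::::::::::::::::=::.::::::========
.:::::::::::--+::::::::::::::::::+::.:::::::=======
--=:::::::::+##+::::---::::::::::+:::::::::========
---:::::::::=%##.:-=====-::::::::+:::::::::========
---::::--:::-*##=:=======::::::::+::::::::=========
---:::::=:::-+##=:#######::::::::+:::::+:==========
---:::::+::::=**=:*%####=::::::::-:::::--==========
---:::::--=::-*##+==+++=-====:+===:::::-===========
----====:++==-*##*======:++++=++++===
[... 666 characters left out ...]
######++++++++++=.-+====
-------=====.=++++=###+##+*######=++++++++++:-+====
--------====.-+++++#+###*+*#####*=++++++++++=======
------:-=====:+++++#####+++####*-=++++++===---:====
----=---=====.=++++*%#*+===++++==++===---::::::====
---=-::::-===:-++++-====-:-==+=-=--::::::::::::====
::::::...-====:++++::-=-==----:::::::::::::::::====
...:...::=====:++++==-=--:::::::::::::::::=========
.:::::::======:-==--:::::::::::::::::==============
.. .::::-=====-::::::::::::::::::==================
   .:::::======.::::::::::::=======================
   .:::::======-:::::::============================
   .:::::-======--:================================
    :::::==========================================
```

Emit:
jog_arm([
  [[0, 0, 0.5, 0, 0.003, 0, 1], [0, 0, 1, 0, 0.006, 0, 1], [0, 0, 1.5, -0.0002, 0.009, 0, 1], [0, 0, 1.7, -0.0002, 0.01, 0, 1], [0, 0, 1.7, -0.0002, 0.01, 0, 1], [0, 0, 1.7, -0.0002, 0.01, 0, 1], [0, 0, 1.7, -0.0002, 0.01, 0, 1], [0, 0, 1.7, -0.0002, 0.01, 0, 1], [0, 0, 1.7, -0.0002, 0.01, 0, 1], [0, 0, 1.7, -0.0002, 0.01, 0, 1]],
])

```text
time: 38.55
tcp_pos: [0.4238, 0.0465, 0.0101]
ee_rot: [0.0, -0.119, 0.993, -0.0]
wrist_force: [0.1, -5.3, 5.4]
opening: 0.145
gripper_force: 61.1
```

Emit:
jog_arm([
  [[0, 0, 1.7, -0.0002, 0.01, 0, 1], [0, 0, 1.7, -0.0002, 0.01, 0, 1], [0, 0, 1.7, -0.0002, 0.01, 0, 1], [0, 0, 1.7, -0.0002, 0.01, 0, 1], [0, 0, 1.7, -0.0002, 0.01, 0, 1], [0, 0, 1.7, -0.0002, 0.01, 0, 1], [0, 0, 1.7, -0.0002, 0.01, 0, 1], [0, 0, 1.7, -0.0002, 0.008, 0, 1], [0, 0, 1.1, -0.0002, 0.0045, 0, 1], [0, 0, 0, 0, 0.001, 0, 1]],
])

```text
time: 39.8
tcp_pos: [0.4219, 0.1299, 0.0101]
ee_rot: [-0.0, -0.244, 0.97, -0.0]
wrist_force: [-1.0, -6.4, 6.9]
opening: 0.143
gripper_force: 61.3
```

Emit:
jog_arm([
  [[0, 0, 0, 0, 0, 0, 1], [0, 0, 0, 0, 0, 0, 1], [0, 0, 0, 0, 0, 0, 1], [0, 0, 0, 0, 0, 0, 1], [0, 0, 0, 0, 0, 0, 1], [0, 0, 0, 0, 0, 0, 1], [0, 0, 0, 0, 0, 0, 1], [0, 0, 0, 0, 0, 0, 1], [0, 0, 0, 0, 0, 0, 1], [0, 0, 0, 0, 0, 0, 1]],
])

```text
time: 41.05
tcp_pos: [0.4219, 0.1299, 0.0101]
ee_rot: [0.0, -0.244, 0.97, -0.0]
wrist_force: [-0.2, -3.3, 6.6]
opening: 0.145
gripper_force: 61.1
```

```bash
python3 - <<'E'
from look import *; import pickle
t,s,st=tabs(); pickle.dump((t,s,st),open('t13.pkl','wb'))
print('tray yaw',np.degrees(np.arctan2(*(-rot(st['ee_rot']).as_matrix()[1::-1,0]))))
im=t['image'].astype(int); V=im.max(2)
x0,y0,x1,y1=150,170,300,260
print(x0,y0)
for y in range(y0,y1,1): print(''.join(' .:-=+*#%@'[min(9,int(v)//22)] for v in V[y,x0:x1]))
E
```

```text
[0.4219 0.1299 0.0101] [-0.3 -2.9  6.5] 0.142
tray yaw 28.257674239538318
150 170
%#+===-:::..............:::::::  .         .-+****+*%%%%%%*+****************+*********++++++++=:.....:=++++++-=*******************+*****++***********+
%%*--::...............::---:-::  ..         :-+*****#%%%%%#++************************+++++++++++===++++++++++-=*++****************+*************+*****
##+=-:..............::------::.  ..        ..---+**+*%%%%%#++************************+=+++++++++++++++++++++=-=++++******************************+++**
**#%#=:...........::-------:::.  ..          .--+****#%%%%%%++***********************+=++++++++++++++++++++++-=+++++***************++****++*****+++***
*#%%%%*-:.......::----------::   ..           :--=***#%%%%%%*+***********************+=+++++++++++++++++++++=-=*****+++******+**++****+*++++*********+
*#%%%%%*-:....:::-----------:.   ::   .       :---+***#%%%%%#+=***********************=----=============++++=:=****++*******++**+++***+**+************
*+#%%%%%#=:.:::------------:.   .::  ..     . .---+****%%%%%%#=+**********************+-:.:::.........:::::-::=+
[... 11871 characters left out ...]
*****************################*=*###########+::::...:--------+**+++****+++**+++**++++++++++++
++++++=:..:-=+++++++********=:-=+*****************************#*#######################*=*##########%+::::...:--------+**+++++++++++++****+++++++*++++
++++++=:..:-++++************=:=+*************************##############################*=*%#########%*-::.....--------+**+++++++++++++***+++++++++*+++
++++++-:..-+++++************=:=+*****************#######################################=*##########%*-:::....:-------+***++++++++*+++***+++++++++++++
+++++=-:..:+++++***********+-:=***********###########################################%%#=*##########%*=::::...:-------=+***++++++****++*++++++++++++**
```

```bash
python3 - <<'E'
from h import *; import pickle
t,s,st=pickle.load(open('t13.pkl','rb')); V=t['image'].max(2).astype(float)
th=np.radians(28.2); e=np.array([np.cos(th),np.sin(th)]); n=np.array([-e[1],e[0]])
def sub(row,c0,c1,lev,rise):
    v=V[row]; 
    for x in range(c0,c1):
        a,b=v[x],v[x+1]
        if (rise and a<lev<=b) or (not rise and a>lev>=b): return x+(lev-a)/(b-a)
L=[(sub(y,162,180,150,False),y) for y in range(188,204)]; Rr=[(sub(y,195,212,150,True),y) for y in range(171,181)]
def rep(nm,E,z):
    E=[p for p in E if p[0]]; P=plane(t,E,z)[:,:2]; k=np.polyfit(P@e,P@n,1); print(nm,len(E),'mean e',(P@e).mean().round(4),'n',(P@n).mean().round(4),'yaw',(28.2+np.degrees(np.arctan(k[0]))).round(2))
rep('Lin',L,.02); rep('Rin',Rr,.02)
# tray left outer edge (z .016): dark rim line then bench ; right side
EL=[];ER=[]
for y in range(226,245):
    v=V[y]; 
    seg=v[180:205]; EL.append((180+np.argmin(np.diff(np.minimum(seg,200)*0+seg)[:18])+.5,y))
print(plane(t,[(187.5,222),(217,205.5),(234,241)],.016)[:,:2]@np.c_[e,n])
print(plane(t,[(212,183),(169,206)],.02)[:,:2]@np.c_[e,n])
print('tcp',st['tcp_pos'][:2]@np.c_[e,n])
E
```

```text
Lin 16 mean e 0.6893 n -0.0298 yaw 28.19
Rin 10 mean e 0.6921 n -0.1338 yaw 29.43
[[ 0.60483328 -0.0388552 ]
 [ 0.60551105 -0.12599644]
 [ 0.50229245 -0.120556  ]]
[[ 0.66381991 -0.14296149]
 [ 0.66472436 -0.01688015]]
tcp [ 0.43320757 -0.08487971]
```

Emit:
jog_arm([
  [[0, 0, 0, 0.0035, 0.0019, 0, 1], [0, 0, 0, 0.007, 0.0038, 0, 1], [0, 0, 0, 0.007, 0.0038, 0, 1], [0, 0, 0, 0.007, 0.0038, 0, 1], [0, 0, 0, 0.007, 0.0037, 0, 1], [0, 0, 0, 0.007, 0.0038, 0, 1], [0, 0, 0, 0.007, 0.0037, 0, 1], [0, 0, 0, 0.007, 0.0038, 0, 1], [0, 0, 0, 0.007, 0.0037, 0, 1], [0, 0, 0, 0.004, 0.0021, 0, 1]],
])

```text
time: 42.4
tcp_pos: [0.4848, 0.164, 0.0099]
ee_rot: [-0.001, -0.244, 0.97, -0.0]
wrist_force: [-8.1, -4.3, 12.8]
opening: 0.148
gripper_force: 61.8
```

Emit:
jog_arm([
  [[0, 0, 0, 0.0035, 0.0019, 0, 1], [0, 0, 0, 0.004, 0.0021, 0, 1], [0, 0, 0, 0.004, 0.0021, 0, 1], [0, 0, 0, 0.004, 0.0021, 0, 1], [0, 0, 0, 0.004, 0.0022, 0, 1], [0, 0, 0, 0.004, 0.0021, 0, 1], [0, 0, 0, 0.004, 0.0022, 0, 1], [0, 0, 0, 0.004, 0.0021, 0, 1], [0, 0, 0, 0.004, 0.0022, 0, 1], [0, 0, 0, 0.004, 0.0021, 0, 1]],
])

```text
time: 43.65
tcp_pos: [0.5241, 0.185, 0.0099]
ee_rot: [-0.001, -0.244, 0.97, -0.0]
wrist_force: [-8.3, -4.7, 11.8]
opening: 0.148
gripper_force: 61.8
```

Emit:
jog_arm([
  [[0, 0, 0, 0, 0, 0.0005, 1], [0, 0, 0, 0.003, 0.0016, 0, 1], [0, 0, 0, 0.0035, 0.0019, 0, 1], [0, 0, 0, 0.0035, 0.0019, 0, 1], [0, 0, 0, 0.0035, 0.0019, 0, 1], [0, 0, 0, 0.0035, 0.0019, 0, 1], [0, 0, 0, 0.0035, 0.0019, 0, 1], [0, 0, 0, 0.0035, 0.0019, 0, 1], [0, 0, 0, 0.002, 0.0011, 0, 1], [0, 0, 0, 0, 0, 0, 1]],
])

```text
time: 44.9
tcp_pos: [0.5505, 0.1993, 0.0102]
ee_rot: [-0.0, -0.244, 0.97, 0.0]
wrist_force: [-3.4, -1.5, 4.2]
opening: 0.15
gripper_force: 60.8
```

Emit:
jog_arm([
  [[0, 0, 0, 0.001, 0.0005, 0, 1], [0, 0, 0, 0.001, 0.0006, 0, 1], [0, 0, 0, 0.001, 0.0005, 0, 1], [0, 0, 0, 0, 0, 0, 1], [0, 0, 0, 0, 0, 0, 1], [0, 0, 0, 0, 0, 0, 1], [0, 0, 0, 0, 0, 0, 1], [0, 0, 0, 0, 0, 0, 1], [0, 0, 0, 0, 0, 0, 1], [0, 0, 0, 0, 0, 0, 1]],
])

```text
time: 46.15
tcp_pos: [0.5538, 0.2009, 0.0104]
ee_rot: [-0.0, -0.244, 0.97, -0.0]
wrist_force: [-1.2, -0.8, -1.4]
opening: 0.143
gripper_force: 60.0
```

Emit:
jog_arm([
  [[0, 0, 0, 0.0009, 0.0005, 0, 1], [0, 0, 0, 0.0009, 0.0005, 0, 1], [0, 0, 0, 0.0009, 0.0004, 0, 1], [0, 0, 0, 0.0009, 0.0005, 0, 1], [0, 0, 0, 0, 0, 0, 1], [0, 0, 0, 0, 0, 0, 1], [0, 0, 0, 0, 0, 0, 1], [0, 0, 0, 0, 0, 0, 1], [0, 0, 0, 0, 0, 0, 1], [0, 0, 0, 0, 0, 0, 1]],
])

```text
time: 47.4
tcp_pos: [0.5574, 0.2029, 0.0105]
ee_rot: [0.0, -0.244, 0.97, -0.0]
wrist_force: [0.2, 1.9, -2.3]
opening: 0.142
gripper_force: 59.9
```

Emit:
jog_arm([
  [[0, 0, 0, 0.0009, 0.0005, 0, 1], [0, 0, 0, 0.0009, 0.0005, 0, 1], [0, 0, 0, 0, 0, 0, 1], [0, 0, 0, 0, 0, 0, 1], [0, 0, 0, 0, 0, 0, 1], [0, 0, 0, 0, 0, 0, 1], [0, 0, 0, 0, 0, 0, 1], [0, 0, 0, 0, 0, 0, 1], [0, 0, 0, 0, 0, 0, 1], [0, 0, 0, 0, 0, 0, 1]],
])

```text
time: 48.65
tcp_pos: [0.5592, 0.2038, 0.0105]
ee_rot: [0.0, -0.244, 0.97, -0.0]
wrist_force: [-1.3, -0.5, -1.6]
opening: 0.145
gripper_force: 60.0
```

Emit:
jog_arm([
  [[0, 0, 0, 0.0009, 0.0005, 0, 1], [0, 0, 0, 0.0009, 0.0005, 0, 1], [0, 0, 0, 0, 0, 0, 1], [0, 0, 0, 0, 0, 0, 1], [0, 0, 0, 0, 0, 0, 1], [0, 0, 0, 0, 0, 0, 1], [0, 0, 0, 0, 0, 0, 1], [0, 0, 0, 0, 0, 0, 1], [0, 0, 0, 0, 0, 0, 1], [0, 0, 0, 0, 0, 0, 1]],
])

```text
time: 49.9
tcp_pos: [0.5595, 0.2042, 0.0102]
ee_rot: [-0.002, -0.244, 0.97, -0.0]
wrist_force: [-14.7, -7.7, 7.3]
opening: 0.14
gripper_force: 61.2
```

The tray is home: contact at 16 N, exactly where predicted. I'll release it, back off, and go look at the scanner and card.

Emit:
jog_arm([
  [[0, 0, 0, 0, 0, 0, -1], [0, 0, 0, 0, 0, 0, -1], [0, 0, 0, 0, 0, 0, -1], [0, 0, 0, 0, 0, 0, -1], [0, 0, 0, 0, 0, 0.02, -1], [0, 0, 0, 0, 0, 0.03, -1], [0, 0, 0, -0.02, -0.0107, 0.04, -1], [0, 0, 0, -0.02, -0.0107, 0.04, -1], [0, 0, 0, -0.02, -0.0107, 0.04, -1], [0, 0, 0, -0.02, -0.0107, 0.04, -1]],
])

```text
time: 51.15
tcp_pos: [0.4802, 0.1617, 0.2218]
ee_rot: [0.0, -0.244, 0.97, -0.0]
wrist_force: [0.2, 0.8, 0.3]
opening: 1.001
gripper_force: 0.0
```

Emit:
jog_arm([
  [[0, 0, -10.2, -0.0052, 0.0089, 0.002, -1], [0, 0, -10.2, -0.0052, 0.0089, 0.002, -1], [0, 0, -10.2, -0.0052, 0.0089, 0.002, -1], [0, 0, -10.2, -0.0052, 0.0089, 0.002, -1], [0, 0, -10.2, -0.0052, 0.0089, 0.002, -1], [0, 0, -10.2, -0.0052, 0.0089, 0.002, -1], [0, 0, -10.2, -0.0052, 0.0089, 0.002, -1], [0, 0, -10.2, -0.0052, 0.0089, 0.002, -1], [0, 0, -10.2, -0.0052, 0.0089, 0.002, -1], [0, 0, -10.2, -0.0052, 0.0089, 0.002, -1]],
])

```text
time: 52.4
tcp_pos: [0.4288, 0.2513, 0.2406]
ee_rot: [0.0, 0.602, 0.798, 0.0]
wrist_force: [-0.1, -0.2, 0.1]
opening: 1.003
gripper_force: 0.0
```

Emit:
jog_arm([
  [[0, 0, -10.2, -0.0052, 0.0089, 0.002, -1], [0, 0, -10.2, -0.0052, 0.0089, 0.002, -1], [0, 0, -10.2, -0.0052, 0.0089, 0.002, -1], [0, 0, -10.2, -0.0052, 0.0089, 0.002, -1], [0, 0, -10.2, -0.0052, 0.0089, 0.002, -1], [0, 0, -10.2, -0.0052, 0.0089, 0.002, -1], [0, 0, -10.2, -0.0052, 0.0089, 0.002, -1], [0, 0, -10.2, -0.0052, 0.0089, 0.002, -1], [0, 0, -10, -0.0052, 0.0089, 0.002, -1], [0, 0, 0, 0, 0, 0, -1]],
])

```text
time: 53.65
tcp_pos: [0.382, 0.3315, 0.2586]
ee_rot: [-0.0, 0.992, 0.128, 0.0]
wrist_force: [-0.1, 0.1, -0.2]
opening: 1.001
gripper_force: 0.0
```

Emit:
jog_arm([
  [[0, 0, 0, 0, 0, 0, -1], [0, 0, 0, 0, 0, 0, -1], [0, 0, 0, 0, 0, 0, -1], [0, 0, 0, 0, 0, 0, -1], [0, 0, 0, 0, 0, 0, -1], [0, 0, 0, 0, 0, 0, -1], [0, 0, 0, 0, 0, 0, -1], [0, 0, 0, 0, 0, 0, -1], [0, 0, 0, 0, 0, 0, -1], [0, 0, 0, 0, 0, 0, -1]],
])

```text
time: 54.9
tcp_pos: [0.3822, 0.3311, 0.2584]
ee_rot: [-0.0, 0.992, 0.128, -0.0]
wrist_force: [0.1, 0.4, -0.5]
opening: 1.005
gripper_force: 0.0
```

```bash
python3 - <<'E'
from h import *; import pickle
c,st=snap('wrist','w14'); t,_=snap('top'); pickle.dump((c,st,t),open('w14.pkl','wb'))
print(st['tcp_pos'],st['ee_rot'],st['q'].round(2))
for p in ((.434,.388,.03),(.442,.381,.006),(.56,.46,.05)): print(proj(c,p,st).round(0), proj(t,p).round(0))
V=c['image'].max(2)
for y in range(0,250,6): print('%3d '%y+''.join(' .:-=+*#%@'[min(9,int(v)//26)] for v in V[y,0:420:3]))
E
```

```text
[0.38217805 0.33113062 0.2584339 ] [-4.08310161e-05  9.91830113e-01  1.27565766e-01 -2.52900124e-05] [ 0.56 -0.    1.55  0.    1.6   1.88]
[[240. 123.]] [[131. 269.]]
[[249. 117.]] [[138. 266.]]
[[203.   1.]] [[101. 219.]]
  0 --*************************+***********************************#*******#**==.... -********************************-*%%%%:###+=========.     
  6 :::::::+*******************************************************=**###*==.... =************************************+-%%%%**####*=====+****=--
 12 ::::::.:::::****************************************************=**==.....*****************************************-=*##+:#########+#@@@@@--
 18 :::::::::::=*****************************************************: .. -**********************************************-%%*:+#########*=@@@**-
 24 :::::::::::*******************************************************+*************#************************************-%%%+:########*###*#***
 30 ::::::::::-**********************************************************************************************************=@%#*:+#########**...::
 36 :::
[... 4512 characters left out ...]
******************************************************************-=--===*************************+-----=***************
228 :::::=*********************************************************************************-======*************************---===***************
234 ::::::**********************************************************************************-====-=************************===-==****#**********
240 ::::::***********************************************************************************---=--*****#***************#**+-----=**************
246 ::::::***********************************************************************************=--=---****************++===-===-----**************
```

Emit:
jog_arm([
  [[0, 0, 4, 0.012, 0.018, 0.004, -1], [0, 0, 4, 0.012, 0.018, 0.004, -1], [0, 0, 4, 0.012, 0.018, 0.004, -1], [0, 0, 4, 0.012, 0.018, 0.004, -1], [0, 0, 4, 0.012, 0.018, 0.004, -1], [0, 0, 0, 0, 0, 0, -1], [0, 0, 0, 0, 0, 0, -1], [0, 0, 0, 0, 0, 0, -1], [0, 0, 0, 0, 0, 0, -1], [0, 0, 0, 0, 0, 0, -1]],
])

```text
time: 56.25
tcp_pos: [0.4421, 0.421, 0.2786]
ee_rot: [-0.0, 0.955, 0.298, 0.0]
wrist_force: [-0.8, -1.1, 0.5]
opening: 0.999
gripper_force: 0.0
```

```bash
python3 - <<'E'
from h import *; import pickle
c,st=snap('wrist','w15'); t,_=snap('top'); pickle.dump((c,st,t),open('w15.pkl','wb'))
print(st['tcp_pos'],st['ee_rot'])
V=c['image'].max(2)
for y in range(0,250,6): print('%3d '%y+''.join(' .:-=+*#%@'[min(9,int(v)//26)] for v in V[y,120:440:3]))
V=t['image'].max(2)
print('top')
for y in range(170,310,3): print('%3d '%y+''.join(' .:-=+*#%@'[min(9,int(v)//24)] for v in V[y,70:190:1]))
E
```

```text
[0.44210058 0.42095073 0.27860342] [-6.98324167e-05  9.54650774e-01  2.97727871e-01  9.65363577e-05]
  0 ***********************************************************************************************************
  6 **************************************************************************#*********************#******--#%
 12 **************************************************************************#####%##%%%******#***********--%%
 18 ***************#**************************************##%%%%###**++======+*#*####*#*#*************#****--%%
 24 *******************************************************=#*##**##**#####****#*#****#********************-=%%
 30 *******************************************************=#*****************#*******##******************+-+%%
 36 **********#*******************************************:=**#**####**#***#***++-*##**#******************--*%%
 42 ******************************************************:=+#****.-#*+.* :*.:+*+ ***###******************--#%%
 48 ***********#******************************************+++#**## -**= *.:*::-*#.#####***************#
[... 8883 characters left out ...]
=....             ...-==-.....=+=-:.....=++++++++++=-----------------------
296 +++++++++++++++++++++++++++++++++++++++++++++=......            .:===-:::::=+=-:.....=++++++=---------------------------
299 ++++++++++++++++++++++++++++++++++++++++++++=-........           -====++++++=-:.....-+*+=-------------------------------
302 ++++++++++++++++++++++++++++++++++++++++++++=:..........        :-===+++++++=-:.....:-----------------------------------
305 +++++++++++++++++++++++++++++++++++++++++++++++++++++++++++=------=======++=-:::==--------------------------------------
308 +++++++++++++++++++++++++++++++++++++++++++++++++++++++++++++=------------=+=-------------------------------------------
```

```bash
python3 - <<'E'
from h import *; import pickle
c,st,t=pickle.load(open('w15.pkl','rb'))
def bar(im,x0,y0,x1,y1,cut):
    V=im.max(2)[y0:y1,x0:x1].astype(np.float32)
    m=(V<cut).astype(np.uint8); m=cv2.morphologyEx(m,cv2.MORPH_CLOSE,np.ones((9,9)))
    n,l,s,ce=cv2.connectedComponentsWithStats(m); i=1+s[1:,4].argmax()
    k=max(cv2.findContours((l==i).astype(np.uint8),0,cv2.CHAIN_APPROX_NONE)[0],key=cv2.contourArea)
    r=cv2.minAreaRect(k+[x0,y0]); print(s[i],r); return np.array(r[0]),cv2.boxPoints(r)
w,wb=bar(c['image'],300,34,362,64,120); T,tb=bar(t['image'],84,190,122,220,115)
o1,d1=rays(c,w,st); o2,d2=rays(t,T); B,g=tri(o1,d1[0],o2,d2[0]); print('barcode',B,g)
print(wb.round(0).tolist(),tb.round(0).tolist())
# card corners: contour of card face in both
def card(im,x0,y0,x1,y1):
    a=im[y0:y1,x0:x1].astype(int); hsv=cv2.cvtColor(im,cv2.COLOR_RGB2HSV)[y0:y1,x0:x1]
    print('face',im[24+y0-y0 if 0 else (y0+y1)//2,(x0+x1)//2])
    return a
for p in [(330,28),(300,45),(330,66),(250,50)]: print('w',p,c['image'][p[1],p[0]])
for p in [(100,190),(80,206),(112,200),(100,217),(100,240),(60,190)]: print('t',p,t['image'][p[1],p[0]])
E
```

```text
[   5    0   49   30 1029] ((328.9814147949219, 45.7127571105957), (25.95005989074707, 51.51144027709961), 79.4608154296875)
[  6   0  32  30 569] ((105.5, 204.5), (29.0, 31.0), 90.0)
barcode [0.60257466 0.45917135 0.03370077] 0.007351049208914352
[[301.0, 38.0], [352.0, 28.0], [357.0, 54.0], [306.0, 63.0]] [[90.0, 190.0], [121.0, 190.0], [121.0, 219.0], [90.0, 219.0]]
w (330, 28) [180 167 151]
w (300, 45) [177 162 147]
w (330, 66) [177 163 145]
w (250, 50) [176 173 160]
t (100, 190) [159 144 127]
t (80, 206) [160 145 127]
t (112, 200) [120 109  95]
t (100, 217) [164 148 130]
t (100, 240) [138 135 122]
t (60, 190) [144 139 126]
```

Emit:
jog_arm([
  [[0, 0, -2, 0, -0.025, 0, -1], [0, 0, -2, 0, -0.025, 0, -1], [0, 0, -2, 0, -0.025, 0, -1], [0, 0, -2, 0, -0.025, 0, -1], [0, 0, -2, 0, -0.025, 0, -1], [0, 0, -2, 0, -0.025, 0, -1], [0, 0, 0, 0, -0.025, 0, -1], [0, 0, 0, 0, -0.025, 0, -1], [0, 0, 0, 0, 0, 0, -1], [0, 0, 0, 0, 0, 0, -1]],
])

```text
time: 57.6
tcp_pos: [0.4422, 0.2214, 0.2786]
ee_rot: [-0.0, 0.981, 0.196, 0.0]
wrist_force: [0.2, -0.2, -0.4]
opening: 1.003
gripper_force: 0.0
```

Emit:
jog_arm([
  [[0, 0, 0, 0, 0, 0, -1], [0, 0, 0, 0, 0, 0, -1], [0, 0, 0, 0, 0, 0, -1], [0, 0, 0, 0, 0, 0, -1], [0, 0, 0, 0, 0, 0, -1], [0, 0, 0, 0, 0, 0, -1], [0, 0, 0, 0, 0, 0, -1], [0, 0, 0, 0, 0, 0, -1], [0, 0, 0, 0, 0, 0, -1], [0, 0, 0, 0, 0, 0, -1]],
])

```text
time: 58.85
tcp_pos: [0.4422, 0.2211, 0.2785]
ee_rot: [-0.0, 0.981, 0.196, 0.0]
wrist_force: [0.2, 0.0, -0.4]
opening: 1.0
gripper_force: 0.0
```

```bash
python3 - <<'E'
from h import *; import pickle
c,st=snap('wrist','w16'); t,_=snap('top','t16'); pickle.dump((c,st,t),open('w16.pkl','wb'))
print(st['tcp_pos'],st['ee_rot'])
def scan(c,st,poly,nm):
    im=c['image']; V=im.max(2); px=proj(c,poly,st) if st else proj(c,poly)
    m=np.zeros(V.shape,np.uint8); cv2.fillPoly(m,[px.astype(np.int32)],1)
    mm=((V>58)&(m>0)).astype(np.uint8); mm=cv2.morphologyEx(mm,cv2.MORPH_CLOSE,np.ones((5,5)))
    x0,y0=px.min(0).astype(int).clip(0); x1,y1=px.max(0).astype(int)
    print(nm,x0,y0)
    for y in range(y0,y1,3): print('%3d '%y+''.join(' .:-=+*#%@'[min(9,int(v)//22)] for v in V[y,x0:x1:2 if st else 1]))
poly=[(.33,.32,.0),(.55,.32,.0),(.55,.44,.0),(.33,.44,.0)]
scan(c,st,poly,'wrist'); scan(t,None,poly,'top')
E
```

```text
[0.44216791 0.22114359 0.27845939] [-6.85463202e-05  9.80514988e-01  1.96444277e-01  1.38427527e-05]
wrist 109 37
 37 ############+#%########%%%####%%######%#####%#######%###########
 40 #####%%############%%####%%%#%%%%##########%#%#####%############
 43 ######%###############%###%#####################################
 46 ##########%######%#%%#####+:####%###############################
 49 ##%################%##%##*:::..=######%####%%######%############
 52 #########%###############:.....::..=#########%################%#
 55 ########%####%###%######-..:::..:::::..=########################
 58 ##%##########%#######%##.........:::.:.:::.*####################
 61 ####################%##.....:.:::.:..::::::::::*##%#############
 64 ##%###################+.........::.::::::::::::::.=#############
 67 ###%#%########%#######.....:......:::::::::::::::::::.+#########
 70 #####################:....:............:::::::::::::::::::*#####
 73 ########%#%#######%#*....................::::::::::::::::::.*###
 76 ####%###############.........................::::::::::::::-####
 79 #####%#%#%%#####
[... 4031 characters left out ...]
71 %%%%%%#*#%%%%%%%%%%%%%%%%%%%%@#=-::---::..:::::..
274 %%%%%%%%*#%%%%%%%%%%%%%%%%%%%%@%+::--::::...:::::
277 %%%%%%%%%##%%%%%%%%%%%%%%%%%%%%%%+-:-::::::...:::
280 %%%%%%%%%%#%%%%%%%%%%%%%%%%%%%%%%#+:-:-:-::::....
283 %%%%%%%%%%%#%%%%%%%%%%%%%%%%%%%%%%#+:--:----:::..
286 %%%%%%%%%%%%#%%%%%%%%%%%%%%%%%%%%%%#+:-::-:--:-::
289 %%%%##########%%%%%%%%%%%%%%%%%%%%%%#+:---:::::-:
292 ###############%%%%%%%%%%%%%%%%%%%%%%#+:--:-:----
295 ################%%%%%%%%%%%%%%%%%%%%%%#+:--------
298 #######**********%%%%%%%%%%%%%%%%%%%%%%#+:--:----
301 ***************++*#%%%%%%%%%%%%%%%%%%%%%#=:---:--
304 ******++++++++++==+#%%%%%%%%%%%%%%%%%%%%%#=---:-:
307 +++++++======++*****%%%%%%%%%%%%%%%%%%%%%%#=:---:
```

```bash
python3 - <<'E'
from h import *; import pickle
c,st,t=pickle.load(open('w16.pkl','rb')); V=c['image'].max(2).astype(int)
L=[];Rr=[]
for y in range(140,184,2):
    # left: pad dark -> bright
    x=next(x for x in range(130,200) if V[y,x]<70 and V[y,x+1]>=70 and V[y,x+4]>95); L.append((x+.5,y))
for y in range(150,198,2):
    l=next(x for x in range(120,210) if V[y,x]>110 and V[y,x+1]>110 and (y>186 or x>L[0][0]-45)) 
    xs=[x for x in range(150,200) if V[y,x]>=121 and V[y,x+1]<121 and V[y,x+5]<90]
    if xs: Rr.append((xs[0]+.5,y))
print(L[::4],Rr[::4])
PL=plane(c,L,.035,st)[:,:2]; PR=plane(c,Rr,.035,st)[:,:2]
for P in(PL,PR):
    v=cv2.fitLine(np.float32(P),cv2.DIST_HUBER,0,1e-4,1e-4).ravel(); a=np.degrees(np.arctan2(v[1]*np.sign(v[0]),abs(v[0]))); print('yaw',a,'pt',v[2:])
yaw=np.radians(np.mean([np.degrees(np.arctan2(np.diff(P[[0,-1],1])[0],np.diff(P[[0,-1],0])[0]))%180 for P in(PL,PR)])); 
for nm,p,z in(('tailL',(144,192),.035),('tailR',(162,204),.035),('noseL',(180,101),.038),('noseR',(206,113),.038),('head backL',(168,129),.038)): print(nm,plane(c,p,z,st)[0].round(4))
# pad corners
for p in ((161,46),(229,73),(109+6,172)): print('pad',plane(c,p,.006,st)[0].round(4))
# card: barcode by z-consistent: top with tighter region
T=t['image'].max(2)
for y in range(186,222,2): print('%3d '%y+''.join(' .:-=+*#%@'[min(9,int(v)//20)] for v in T[y,70:135]))
E
```

```text
[(165.5, 140), (162.5, 148), (158.5, 156), (154.5, 164), (150.5, 172), (147.5, 180)] [(168.5, 150), (182.5, 158), (178.5, 166), (156.5, 174), (153.5, 182), (167.5, 190)]
yaw -8.171235 pt [0.40525973 0.36837068]
yaw -24.29561 pt [0.39108485 0.35506102]
tailL [0.3574 0.3728 0.035 ]
tailR [0.3514 0.3444 0.035 ]
noseL [0.4837 0.363  0.038 ]
noseR [0.4809 0.3275 0.038 ]
head backL [0.4466 0.3657 0.038 ]
pad [0.541  0.4251 0.006 ]
pad [0.536  0.3252 0.006 ]
pad [0.3563 0.4334 0.006 ]
186 **######*****************###########%#*++=:   .--+***************
188 #*****************##***##############%%##*+=:.  .-=+*************
190 *********##*********#######%###########%%%#*++=:. .-=+***********
192 *****#************######%#%%%%######%%%%##%%%#*+=-. :-+**********
194 ******##********#######%#%%%######*=-*#%%%%%%%%#*++-: :+*********
196 **************#####%%%%###%#####*++=*+:=##%%%%%%%%#*+=-.-=+******
198 ************####%%%%%#%%#######*+*+=++++--*#%%%%%%%%#*++-:-+***++
200 *********######%######%###%%***--==**-=+=**-*%%%%%%%%%##*+=++++=-
202 *******######%%###%%######*==+=**+:=++*+-=+#%%%%%##**++++****+=--
204 *****##########%#######**=:-**=*+-*#=:=+*%%%%##++++**********=---
206 **######%%############+=++**-:=+==+++#%%#%%%#**********#####*=---
208 *##################*++=**==+=*+:-**+*######*****############*=---
210 *****############%###+-=++**==++*+*######**#################+----
212 ********#######%%####%%#+=+++*++###*+++++*#############%%%%#+----
214 ***********########%%%%%%#*-=++++++******######%%%%%%%%%%%%#+---:
216 **************########**++++**********#**#%%%%%%%%%%%%%%%%%%*----
218 *****************++++++*********#######**#%%%%%%%%%%%%%%%%%%*=--:
220 ***********+++++**********#############*#%%%%%%%%%%%%%%%%%%%#=---
```

```bash
python3 - <<'E'
from h import *; import pickle
c,st,t=pickle.load(open('w15.pkl','rb')); V=c['image'].max(2)
for y in range(32,64,2): print('%3d '%y+''.join(' .:-=+*#%@'[min(9,int(v)//20)] for v in V[y,295:365]))
c2,st2,t2=pickle.load(open('w16.pkl','rb'))
o1,d1=rays(c,(330,47.5),st)
for tt in (t,t2):
    o2,d2=rays(tt,(101.6,204.8)); print(tri(o1,d1[0],o2,d2[0]))
for z in (.04,.05): 
    P=plane(c,[(308,49),(352,45)],z,st); v=P[1]-P[0]; print(z,P.mean(0).round(4),np.linalg.norm(v),np.degrees(np.arctan2(v[1],v[0])))
    P=plane(t2,[(97.5,212),(110,198)],z); v=P[1]-P[0]; print('top',plane(t2,[(101.6,204.8)],z),np.linalg.norm(v),np.degrees(np.arctan2(v[1],v[0])))
    # card lower edge from wrist: front edge (285,78)-(365,72)
# wrist w15 card corner px guess
print(plane(c,[(285,80),(366,73)],.02,st).round(4), plane(c,[(285,18),(345,12)],.08,st).round(4))
E
```

```text
32 @%%%%@@%%%%%%%@@%%@@@%@@%@%%%%%@@@%%@@%%%%@%%@@%%%%%@%%@@%%%%%%%%%%%%@
 34 %%@@%%@@@@@@@%%%@%%%@@@@%%%%%%%%@@@@@@@%@%@%%%%%%%%%%%%%@%%%@@@@@@%%@@
 36 @%%%%%%@@@%@@%@@@@%%%@%%%@@@@@%%%@@@@@@@@%%@%%@%**#@=#@#-:+%@@@@@@@@@@
 38 @@%@@@@%%%%@@%%%@%%%%%#%%%==+@%+:+%+=%%%..+%+*%%:.*#:*%#..#%%%%@@@%%@@
 40 %%%@@@%%%#--##=#%%::##=#@+..=@%*.*@=+@%#-.=%=#@%.:*#:%@+.:#@@@%%@%@%@@
 42 %%@@@%@%%#.:##=#@@-.%%=*@+..=@@*.#@-=%%*:.+%-#@*:.%#:#@-.=%@@@%@@%@@@%
 44 @@@%@%@%@#:.#%=*@@=.%%-*%*..-%%*.#%==@%#:.=%:#%*.:%*=%#-.=@%@@@@@@@@@@
 46 @@%%%@%%%#-.#%=+%@+.%@-*@*..=%%+.*%=*%@*.:##-%%#.=%==@#:.+@@@@@@%%@@@@
 48 @%@@@@@@@#-.*%=+@%=.%@-+%*..+%%=:*#-#%%+.:#*-%%=.*#=*@#..#@@@@@@@@@@@%
 50 @@@@@%%@@%+.+%+*%%+:#%-#%*..+%%-:##:*@@=.-#*+%%-.+#-#@=.-#@@@@@@@@@@@@
 52 %%@@@@@@@%+.*%-+@%+:#%=#@*..*%@= @%-*@@=..%**@%-.#%-#@=.-%@@@@@@@@@@@@
 54 @@@@@@@@%%*.*%-=@%+:*%=#@=..+%%+.%@:#%%=.-@=+@#-.%*-%%=.-@@@@@@@@@@@@@
 56 @@@%%@%@%%*.=%=+@%*:*%=%%+..+@%=:%#.#@%+.*%*%@%#*%@@@@@%@@@@@@@@@@@@@%
 58 @@%%%@@@@@# =%+=%%*=#%##@#**#%%@@%%%@@@@@@@@@@@@@@@@@@@@@@@@@@@@@@@@@@
 60 @@@@@@%@@@%%@@@%@@@@@@%@@@%%%%%%%%@@%@@@@@@@@@@@@@@@@@@@@@@@@@@@@@@@@@
 62 @@@@@@@@@@@@%%%%%@@@@@@@%%%%@@@@%@@@@%%%%%@@@@@@@@@@@%@@@@@@@@@@@@@@@@
(array([0.59688759, 0.45777223, 0.05796441]), np.float64(0.004757650869391157))
(array([0.59688759, 0.45777223, 0.05796441]), np.float64(0.004757650869391157))
0.04 [0.6046 0.4581 0.04  ] 0.052079264909820844 -46.85721934458775
top [[0.59735821 0.46521992 0.04      ]] 0.04658456260509073 -40.42745713705754
0.05 [0.6021 0.4583 0.05  ] 0.05071034774825565 -46.857219344587755
top [[0.59578    0.46070763 0.05      ]] 0.04611005577551916 -40.42745713705744
[[0.5426 0.478  0.02  ]
 [0.61   0.4032 0.02  ]] [[0.5932 0.5145 0.08  ]
 [0.6368 0.4686 0.08  ]]
```

Emit:
jog_arm([
  [[0, 0, -3.1, -0.0024, 0.0128, -0.012, -1], [0, 0, -3.1, -0.0024, 0.0128, -0.012, -1], [0, 0, -3.1, -0.0024, 0.0128, -0.012, -1], [0, 0, -3.1, -0.0024, 0.0128, -0.012, -1], [0, 0, -3.1, -0.0024, 0.0128, -0.012, -1], [0, 0, -3.1, -0.0024, 0.0128, -0.012, -1], [0, 0, -3.1, -0.0024, 0.0128, -0.012, -1], [0, 0, -3.1, -0.0024, 0.0128, -0.012, -1], [0, 0, -3, -0.0024, 0.0128, -0.012, -1], [0, 0, -3, -0.0024, 0.0128, -0.012, -1]],
])

```text
time: 60.2
tcp_pos: [0.4181, 0.3496, 0.1581]
ee_rot: [-0.0, 0.997, -0.072, 0.0]
wrist_force: [0.1, 0.4, -0.2]
opening: 1.001
gripper_force: 0.0
```

Emit:
jog_arm([
  [[0, 0, 0, 0, 0, 0, -1], [0, 0, 0, 0, 0, 0, -1], [0, 0, 0, 0, 0, 0, -1], [0, 0, 0, 0, 0, 0, -1], [0, 0, 0, 0, 0, 0, -1], [0, 0, 0, 0, 0, 0, -1], [0, 0, 0, 0, 0, 0, -1], [0, 0, 0, 0, 0, 0, -1], [0, 0, 0, 0, 0, 0, -1], [0, 0, 0, 0, 0, 0, -1]],
])

```text
time: 61.45
tcp_pos: [0.4182, 0.3491, 0.1584]
ee_rot: [-0.0, 0.997, -0.071, 0.0]
wrist_force: [0.5, -0.2, 0.7]
opening: 0.999
gripper_force: 0.0
```

```bash
python3 - <<'E'
from h import *; import pickle
c,st=snap('wrist','w17'); pickle.dump((c,st),open('w17.pkl','wb')); print(st['tcp_pos'],st['ee_rot'])
P=np.array([(x,y,.035) for x,y in((.418,.349),(.349,.359),(.4,.351))]); print(proj(c,P,st).round(0))
V=c['image'].max(2)
for y in range(80,330,6): print('%3d '%y+''.join(' .:-=+*#%@'[min(9,int(v)//22)] for v in V[y,170:400:2]))
E
```

```text
[0.41818848 0.34914034 0.15844188] [-4.80106522e-05  9.97478083e-01 -7.09751404e-02  2.96198965e-05]
[[278. 205.]
 [277. 276.]
 [278. 225.]]
 80 %@@+::::::::::::::::::::::::::::::::::::::::::::--::-::-::+++++++++++++++++++++##%%%@@@%%%%@@%%%%%%%@@%%%%%%%%%%%%%
 86 %@%%::::::::::::::::::::::::::::::::::::::::::::-:::-:::..-++++++++++++++++++++++++*@@%%%%%%%%%%%%%%%%%%%%%%%%%@@@@
 92 %%%@:::::::::::::::::::::::::....::.:.::::::::.:::-:-.....:+++++++++++++++++++++++++++%%%%%%%%%%%%%%%%%%%@%%%%%%%@%
 98 %%%@=:::::::::::::::.::::.:::.::::::.::::.::..:.::.........+++++++++++++++++++++++++++++*%%%%%%%@@@%%%%%%@@%%%%%%%%
104 @@@@#:::::::::::::::::::::.:::::::::.:.::.:::..............=+++++++++++++++++++++++++++++++%%@@@%%%%%%@@%@%%%%%%@%%
110 @%@@%::::::::::..::.:::::::::::::::::::.::.................-+++++++++++++++++++++++++++++++++#%%%%@%%%%%@@@@%%%%%%%
116 @@@%%-:::::::::::::.:.:::::::::::::::::............. ......:++++++++++++++++++++++++++++++++++++%%%%%%%@%%%@%%%@@%%
122 %%%%%#:::::::::::::::.:::.:::::::::... .....................+++++++++++++++++++++++++++++++++++=+%@@%%%%%%%%%@%%%%%
[... 3380 characters left out ...]
@@%@@@%%%%@@@@%%%@%%%%%@@%%%@%@@@%%@@@%%%%@%@@%%%%%%@@@++++++++++++++++++++++++++++:.  ...... .=====
302    .     .*%@@%%%%%@@@@@%%%@%@@@@%@@%%%@@%%%%%@%@@%%@@%%@%%%%%%%%%%%%@@@%+++++++++++++++++++++++++  .    .     .===
308 .  .      %%%%%%%%%%%%%%%%%@%%%%@%%%%%%%@@@@%%%%%%%%%@@@@%%%%%@@@%%%@@@@%%%#++++++++++++++++++++++:    ..  ... ..-=
314 . .     .%%%@@@%%%%%%%%%@%%%@%%%%%%%%%%%%%%%@@@@@%%%%%@@@@%%%%%@@%%@%@@%%%%%@@%*+++++++++++++++++++..  .  .     ..:
320    .   .%%%%%%%%%@%%%%%%@@@@%@@%@%@%%%%%%%%%%%%%%%@@@@%%%%%%%%@@@%%%%%%%%%@@%@@@@@*+++++++++++++++++-.  .. .   ...*
326      ..@@%%%%%%@@%%%%%%%%@@@%%%%%%%%%@%%%%%%%@@@%%@@@@@%@@%%%@%%%@@@%%%%%%@@@@%%%@%@%++++++*+++++++++=  .  . . ....
```

The scanner is straight in the wrist view: body cols 256–294, tail row 275, nose row 126. It needs a 2 mm shift to +y. Grasping now.

Emit:
jog_arm([
  [[0, 0, 0, 0.0005, 0.001, -0.02, -1], [0, 0, 0, 0, 0.001, -0.02, -1], [0, 0, 0, 0, 0, -0.02, -1], [0, 0, 0, 0, 0, -0.02, -1], [0, 0, 0, 0, 0, -0.02, -1], [0, 0, 0, 0, 0, -0.02, -1], [0, 0, 0, 0, 0, -0.018, -1], [0, 0, 0, 0, 0, -0.01, -1], [0, 0, 0, 0, 0, 0, -1], [0, 0, 0, 0, 0, 0, -1]],
])

```text
time: 62.75
tcp_pos: [0.419, 0.3514, 0.0111]
ee_rot: [-0.0, 0.997, -0.071, 0.0]
wrist_force: [0.2, -0.1, 1.2]
opening: 0.993
gripper_force: 0.0
```

Emit:
jog_arm([
  [[0, 0, 0, 0, 0, 0, 1], [0, 0, 0, 0, 0, 0, 1], [0, 0, 0, 0, 0, 0, 1], [0, 0, 0, 0, 0, 0, 1], [0, 0, 0, 0, 0, 0, 1], [0, 0, 0, 0, 0, 0, 1], [0, 0, 0, 0, 0, 0, 1], [0, 0, 0, 0, 0, 0, 1], [0, 0, 0, 0, 0, 0, 1], [0, 0, 0, 0, 0, 0, 1]],
])

```text
time: 64.0
tcp_pos: [0.4189, 0.3514, 0.0109]
ee_rot: [-0.0, 0.997, -0.071, 0.0]
wrist_force: [-1.2, 0.5, 5.8]
opening: 0.384
gripper_force: 60.1
```

Emit:
jog_arm([
  [[0, 0, 0, 0, 0, 0.005, 1], [0, 0, 0, 0, 0, 0.015, 1], [0, 0, 0, 0, 0, 0.02, 1], [0, 0, 0, 0, 0, 0.02, 1], [0, 0, 0, 0, 0, 0.02, 1], [0, 0, 0, 0, 0, 0.02, 1], [0, 0, 0, 0, 0, 0.02, 1], [0, 0, 0, 0, 0, 0, 1], [0, 0, 0, 0, 0, 0, 1], [0, 0, 0, 0, 0, 0, 1]],
])

```text
time: 65.25
tcp_pos: [0.4183, 0.3509, 0.1296]
ee_rot: [0.0, 0.997, -0.071, -0.001]
wrist_force: [0.2, -0.6, -1.0]
opening: 0.386
gripper_force: 59.7
```

Emit:
jog_arm([
  [[0, 0, 5, 0.007, 0, 0, 1], [0, 0, 8, 0.007, 0, 0, 1], [0, 0, 8, 0.007, 0, 0, 1], [0, 0, 8, 0.007, 0, 0, 1], [0, 0, 8, 0.008, 0, 0, 1], [0, 0, 8, 0.008, 0, 0, 1], [0, 0, 8, 0.007, 0, 0, 1], [0, 0, 0, 0.007, 0, -0.002, 1], [0, 0, 0, 0.007, 0, -0.002, 1], [0, 0, 0, 0.007, 0, -0.001, 1]],
])

```text
time: 66.5
tcp_pos: [0.491, 0.3511, 0.1251]
ee_rot: [-0.0, 0.925, 0.381, -0.0]
wrist_force: [0.2, 0.2, -1.5]
opening: 0.382
gripper_force: 59.6
```

Emit:
jog_arm([
  [[-2, 2, 0, 0, 0, 0, 1], [-4.2, 4.2, 0, 0, 0, 0, 1], [-4.2, 4.2, 0, 0, 0, 0, 1], [-4.2, 4.2, 0, 0, 0, 0, 1], [-4.2, 4.2, 0, 0, 0, 0, 1], [-2.4, 2.4, 0, 0, 0, 0, 1], [0, 0, 0, 0, 0, 0, 1], [0, 0, 0, 0, 0, 0, 1], [0, 0, 0, 0, 0, 0, 1], [0, 0, 0, 0, 0, 0, 1]],
])

```text
time: 67.75
tcp_pos: [0.4907, 0.3511, 0.126]
ee_rot: [0.099, 0.893, 0.369, -0.238]
wrist_force: [0.4, 0.1, -1.8]
opening: 0.384
gripper_force: 59.7
```

```bash
python3 - <<'E'
from h import *; import pickle
c,st=snap('wrist','w18'); pickle.dump((c,st),open('w18.pkl','wb')); print(st['tcp_pos'],st['ee_rot'],st['opening'])
M=rot(st['ee_rot']).as_matrix(); d=M[:,0]; u=-M[:,2]; y=np.cross(u,d); W=st['tcp_pos']+.07*d+(.016-.0045)*u
B=np.array([.598,.459,.05]); n=np.array([-np.cos(np.radians(40))*.707,-np.cos(np.radians(40))*.707,np.sin(np.radians(40))])
r=B-W; print('d',d.round(3),'W',W.round(3),'dist',np.linalg.norm(r),'off',np.linalg.norm(r-d*(r@d)),'along u,y',r@u,r@y,'ang',np.arccos(-d@n))
print(proj(c,np.array([B,W]),st).round(0))
V=c['image'].max(2)
for y in range(60,330,6): print('%3d '%y+''.join(' .:-=+*#%@'[min(9,int(v)//24)] for v in V[y,130:430:3]))
E
```

```text
[0.49066365 0.35107457 0.12602216] [ 0.0990852   0.89309327  0.36851988 -0.23824282] 0.3844709191247802
d [ 0.615  0.611 -0.499] W [0.538 0.398 0.101] dist 0.09986159267501811 off 0.001745451061936409 along u,y -0.0015093570425311592 0.0008766075106776892 ang 0.1767663171848388
[[271. -83.]
 [273. 137.]]
 60 @@@@@@@@@@@@+++++++*+++**.............................++++++****++++++*++**+++++++**+++@@@@@@@@@@@@@
 66 @@@@@@@@@@@@+++*+++++++................................:++****+**+++****+++++++++++++++@@@@@@@@@@@@@
 72 @@@@@@@@@@@@+++++++++....................................:+++**+++++*+**++*++++++++*+++@@@@@@@@@@@@@
 78 @@@@@@@@@@@*++*++++:..............::::.....................:*+++*+++++***+++++++++++++@@@@@@@@@@@@@@
 84 @@@@@@@@@@@@+++**-.................:.:::.....................-+***++@***++++*++++++++#@@@@@@@@@@@@@@
 90 @@@@@@@@@@@+++++...............................................=*+*++*++**++++***++@@@@@@@@@@@@@@@%+
 96 @@@@@@@@@@@+++...................................................+++*++++++++++**@@@@@@@@@@@@@@@@@@*
102 @@@@@@@@@@@#...........................................
[... 3230 characters left out ...]
-++++..-+++++-............+++++=..-+++=....@@@@@@@@@@@@@@@@@@@@@@@@@@@
294 +++++++++++++++++++++*++++....++++:..:+++++-...........:+++++=...++++.....@@@@@@@@@@@@@@@@@@@@@@@@@@
300 +++++++++***++++*++++*++-......-##:. .=+++++-.........:++++++=...##*......-@@@@@@@@@@@@@@@@@@@@@@@@@
306 ++++++++:.....=*+++*++:..........*:...+++++++++=-::=+++++++++-...*:......:...@@@@@@@%:....-#@@@@@@@@
312 +++++...........+=-...................=+++++++++++++++++++++=:..................-#%+..........%@@@@@
318 ++-...................................=++++++++++++++++++++++-.::...............................:@@@
324 .............:.......................#=+++++++++++++++++++++=@.....................................#
```

Emit:
jog_arm([
  [[0, 0, 0, 0, 0, -0.004, 1], [0, 0, 0, 0, 0, 0, 1], [0, 0, 0, 0, 0, 0, 1], [0, 0, 0, 0, 0, 0, 1], [0, 0, 0, 0, 0, 0, 1], [0, 0, 0, 0, 0, 0, 1], [0, 0, 0, 0, 0, 0, 1], [0, 0, 0, 0, 0, 0, 1], [0, 0, 0, 0, 0, 0, 1], [0, 0, 0, 0, 0, 0, 1]],
])

```text
time: 69.05
tcp_pos: [0.4907, 0.3511, 0.1215]
ee_rot: [0.099, 0.893, 0.369, -0.239]
wrist_force: [0.1, -0.1, -1.5]
opening: 0.387
gripper_force: 59.7
```

Emit:
jog_arm([
  [[0, 0, 0, 0, 0, 0, 1], [0, 0, 0, 0, 0, 0, 1], [0, 0, 0, 0, 0, 0, 1], [0, 0, 0, 0, 0, 0, 1], [0, 0, 0, 0, 0, 0, 1], [0, 0, 0, 0, 0, 0, 1], [0, 0, 0, 0, 0, 0, 1], [0, 0, 0, 0, 0, 0, 1], [0, 0, 0, 0, 0, 0, 1], [0, 0, 0, 0, 0, 0, 1]],
])

```text
time: 70.3
tcp_pos: [0.4907, 0.3512, 0.1214]
ee_rot: [0.099, 0.893, 0.369, -0.239]
wrist_force: [-0.0, -0.0, -1.8]
opening: 0.389
gripper_force: 59.7
```

Emit:
jog_arm([
  [[0, 0, 0, 0, 0, 0, 1], [0, 0, 0, 0, 0, 0, 1], [0, 0, 0, 0, 0, 0, 1], [0, 0, 0, 0, 0, 0, 1], [0, 0, 0, 0, 0, 0, 1], [0, 0, 0, 0, 0, 0, 1], [0, 0, 0, 0, 0, 0, 1], [0, 0, 0, 0, 0, 0, 1], [0, 0, 0, 0, 0, 0, 1], [0, 0, 0, 0, 0, 0, 1]],
])

```text
time: 71.55
tcp_pos: [0.4906, 0.3511, 0.1215]
ee_rot: [0.099, 0.893, 0.369, -0.239]
wrist_force: [0.3, 0.4, -2.0]
opening: 0.389
gripper_force: 59.7
```

```bash
python3 - <<'E'
from h import *; import pickle
c,st=snap('scene','s19'); t,_=snap('top'); pickle.dump((c,t,st),open('s19.pkl','wb'))
# is scanner/laser/led visible? print bright/green/red saturated pixels
for n,i in(('scene',c),('top',t)):
    hsv=cv2.cvtColor(i['image'],cv2.COLOR_RGB2HSV); m=(hsv[...,1]>150)&(hsv[...,2]>120)
    ys,xs=np.where(m); print(n,len(xs),[(x,y,hsv[y,x].tolist()) for x,y in list(zip(xs,ys))[:5]])
# tray in microscope in top: check tablets
E
```

```text
scene 6479 [(np.int64(386), np.int64(16), [12, 161, 158]), (np.int64(387), np.int64(16), [12, 165, 151]), (np.int64(388), np.int64(16), [12, 165, 150]), (np.int64(389), np.int64(16), [12, 163, 149]), (np.int64(390), np.int64(16), [11, 160, 150])]
top 0 []
```

Emit:
jog_arm([
  [[2, -2, 0, -0.002, 0, 0.002, 1], [4.2, -4.2, 0, -0.004, 0, 0.002, 1], [4.2, -4.2, 0, -0.005, 0, 0.002, 1], [4.2, -4.2, 0, -0.005, 0, 0.002, 1], [4.2, -4.2, 0, -0.005, 0, 0.002, 1], [2.4, -2.4, 0, -0.005, 0, 0, 1], [0, 0, 0, 0, 0, 0, 1], [0, 0, 0, 0, 0, 0, 1], [0, 0, 0, 0, 0, 0, 1], [0, 0, 0, 0, 0, 0, 1]],
])

```text
time: 72.9
tcp_pos: [0.4649, 0.3513, 0.1311]
ee_rot: [0.0, 0.924, 0.382, -0.001]
wrist_force: [0.0, 0.8, -0.7]
opening: 0.384
gripper_force: 59.7
```

Emit:
jog_arm([
  [[0, 0, -4, -0.002, 0.003, 0, 1], [0, 0, -7.3, -0.003, 0.004, 0, 1], [0, 0, -7.3, -0.003, 0.004, 0, 1], [0, 0, -7.3, -0.003, 0.004, 0, 1], [0, 0, -7.3, -0.003, 0.004, 0, 1], [0, 0, -7.3, -0.003, 0.004, 0, 1], [0, 0, -7.1, -0.003, 0.005, 0, 1], [0, 0, 0, 0, 0, 0, 1], [0, 0, 0, 0, 0, 0, 1], [0, 0, 0, 0, 0, 0, 1]],
])

```text
time: 74.15
tcp_pos: [0.4448, 0.379, 0.1314]
ee_rot: [0.0, 1.0, -0.023, -0.0]
wrist_force: [0.6, -0.2, -1.2]
opening: 0.384
gripper_force: 59.7
```

```bash
python3 - <<'E'
from h import *
from bench import robot
s=robot.read_state(); M=rot(s['ee_rot']).as_matrix(); print(s['tcp_pos'],M[:,0],M[:,2],s['opening'])
E
```

```text
[0.44478983 0.37899286 0.13139312] [ 9.98928706e-01 -4.62756058e-02 -8.78063917e-05] [-8.85373687e-05 -1.37465044e-05 -9.99999996e-01] 0.3838876172729312
```

Emit:
jog_arm([
  [[0, 0, 0, 0, 0, -0.02, 1], [0, 0, 0, 0, 0, -0.025, 1], [0, 0, 0, 0, 0, -0.025, 1], [0, 0, 0, 0, 0, -0.025, 1], [0, 0, 0, 0, 0, -0.015, 1], [0, 0, 0, 0, 0, -0.006, 1], [0, 0, 0, 0, 0, -0.003, 1], [0, 0, 0, 0, 0, -0.001, 1], [0, 0, 0, 0, 0, 0, 1], [0, 0, 0, 0, 0, 0, 1]],
])

```text
time: 75.4
tcp_pos: [0.4448, 0.3793, 0.0118]
ee_rot: [-0.0, 1.0, -0.024, 0.0]
wrist_force: [0.7, -0.1, -1.6]
opening: 0.389
gripper_force: 59.7
```

Emit:
jog_arm([
  [[0, 0, 0, 0, 0, 0, -1], [0, 0, 0, 0, 0, 0, -1], [0, 0, 0, 0, 0, 0, -1], [0, 0, 0, 0, 0, 0, -1], [0, 0, 0, 0, 0, 0, -1], [0, 0, 0, 0, 0, 0.02, -1], [0, 0, 0, 0, 0, 0.03, -1], [0, 0, 0, 0, 0, 0.03, -1], [0, 0, 0, 0, 0, 0.03, -1], [0, 0, 0, 0, 0, 0.03, -1]],
])

```text
time: 76.65
tcp_pos: [0.4446, 0.3791, 0.1525]
ee_rot: [-0.0, 1.0, -0.024, 0.0]
wrist_force: [-0.4, 0.2, -0.9]
opening: 1.002
gripper_force: 0.0
```

```bash
python3 - <<'E'
from h import *; import pickle
c,st=snap('wrist','w20'); pickle.dump((c,st),open('w20.pkl','wb')); print(st['tcp_pos'],st['opening'])
V=c['image'].max(2)
for y in range(80,300,10): print('%3d '%y+''.join(' .:-=+*#%@'[min(9,int(v)//22)] for v in V[y,170:400:3]))
E
```

```text
[0.44458489 0.37909873 0.15249158] 1.0017309748457328
 80 **.::.+@%%%@@%%%%@@@@@@%%%@%@%%@@@@@@%@%%%%+++++++++++%%%%%@%%%%%%%%%%%%%%@@%
 90 ::.*%@@@@%@@@@@@@@@@%%@@@%%@%%%%%%%@@%%+++++++++++++++++++*@@%@%%%%%%%%%%%%%%
100 @@%%@%%%@%@%%@%@@::::::::-:::::-:::..... .............=++++++#%%%%%%@%%%@%%%%
110 %%%@%%%%%%@@@%%@@::::::::::::::..................... .=++++++++#%%%%%%%%%%@%%
120 @@%%%%@%%@@%%@%@@:::::::.:.................... .......++++++++++++%%%%%%%%%%%
130 @@@@@@@%%%@@@%%%@::::......-=================.........++++++++++++++%%%%%%%%%
140 @%%@@%@%%%@%%%@%@ .........==================-........++++++=+++++++%%%%%@%@@
150 @%%%@@%@@#+++++++..........-=================-...... .++++++++++++++%@%%%%%%%
160 %@%@@@%++++++++++ ... .....-================-:.  .....++=+++++++++++++%%%%%%%
170 @%%%%%%@%++++++++:.........-----=-=====-==---.........+++++++++++++++++++%%@%
180 %%%%%%%%%++++++++=...........:============-..........-+==+++++++++++++++++#%%
190 @@%%%%%%%%#++++++=...... .....-===:...====- ........ =+++%+*++=+%%++++++++++%
200 %%%%%%%%%%%@%+++=+. ... ......=== .....-==-. .... ...#%%%%%%%%%%%%%%#++++++++
210 %%@@%%@%%%%%%%%+++..... . ....============-.. ..:::::%%%%%%%%%%%%%%%%%+++++++
220 %%%%%%%%%%@@%%%%%%............-===========-::.::::::.%@%%%%%%%@%%%%%%%%%#++++
230 %%%%%%%%%%%%%%%%%%-:..........===-.....==--...::::::-%%%%%%@%%%%%%%%@%%@%%#++
240 %@%%%%%%%%%%%%%%%%*:::::......-==-.....+#*-.::::::::#%%%%%%%%@@%%%@@%%%@@@%%%
250 %%%%@%%%%%%%%%@%%@#..:::::::..-==-..:::##*::..::::::%%%%%@@@@%@%%%@@%%@@@++++
260 %%%%%%%%%%%%@%@%%%%.:.:.:::::.-========##*:.:..:::..%@@%%%@%%%@@@@%%+++++++++
270 ++***%@%%%%@%%@@%%%..::::.::..-===========.......::.@%%%%@%@%@#++++=-===+++++
280 ==.   %%%%%%@@@%%%%=.:.:.:.....:-:::::::: .   .....+@@%%@+++++++++.  ..===::+
290 .  .  :%%%%%%@@%%%%%%@@%%@%%%%%%%%%@@%%%%++++++++++%#+++++++++++++    ..:===:
```

Emit:
jog_arm([
  [[0, 0, 0, 0, -0.0287, 0, -1], [0, 0, 0, 0, -0.0287, 0, 0], [0, 0, 0, 0, -0.0287, 0, 1], [0, 0, 0, 0, -0.0287, 0, 1], [0, 0, 0, 0, -0.0287, 0, 1], [0, 0, 0, 0, -0.0287, 0, 1], [0, 0, 0, 0, -0.0287, 0, 1], [0, 0, 0, 0, -0.0287, 0, 1], [0, 0, 0, 0, -0.0287, 0, 1], [0, 0, 0, 0, -0.0287, 0, 1]],
])

```text
time: 77.95
tcp_pos: [0.4446, 0.0912, 0.1514]
ee_rot: [-0.0, 1.0, -0.024, 0.0]
wrist_force: [-0.0, 0.7, -1.7]
opening: 0.005
gripper_force: 0.0
```

Emit:
jog_arm([
  [[0, 0, 0, 0.0175, 0, 0, 1], [0, 0, 0, 0.0175, 0, 0, 1], [0, 0, 0, 0.0175, 0, 0, 1], [0, 0, 0, 0.0175, 0, 0, 1], [0, 0, 0, 0.0175, 0, 0, 1], [0, 0, 0, 0.0175, 0, 0, 1], [0, 0, 0, 0.0175, 0, 0, 1], [0, 0, 0, 0.0175, 0, 0, 1], [0, 0, 0, 0.0175, 0, 0, 1], [0, 0, 0, 0, 0, 0, 1]],
])

```text
time: 79.2
tcp_pos: [0.6032, 0.0927, 0.1505]
ee_rot: [-0.0, 1.0, -0.024, -0.0]
wrist_force: [-0.6, 0.5, -1.0]
opening: 0.002
gripper_force: 0.0
```

Emit:
jog_arm([
  [[0, 0, 0, 0, 0, 0, 1], [0, 0, 0, 0, 0, 0, 1], [0, 0, 0, 0, 0, 0, 1], [0, 0, 0, 0, 0, 0, 1], [0, 0, 0, 0, 0, 0, 1], [0, 0, 0, 0, 0, 0, 1], [0, 0, 0, 0, 0, 0, 1], [0, 0, 0, 0, 0, 0, 1], [0, 0, 0, 0, 0, 0, 1], [0, 0, 0, 0, 0, 0, 1]],
])

```text
time: 80.45
tcp_pos: [0.6022, 0.0922, 0.1514]
ee_rot: [-0.0, 1.0, -0.024, -0.0]
wrist_force: [0.0, 0.0, 0.4]
opening: -0.002
gripper_force: 0.0
```

```bash
python3 - <<'E'
from h import *; import pickle
c,st=snap('wrist','w21'); pickle.dump((c,st),open('w21.pkl','wb')); print(st['tcp_pos'],st['opening'])
p=proj(c,[.6996,.0917,.0629],st)[0]; print(p)
V=c['image'].max(2); x,y=p.astype(int)
for yy in range(max(y-60,0),y+60,3): print('%3d '%yy+''.join(' .:-=+*#%@'[min(9,int(v)//24)] for v in V[yy,x-80:x+80:2]))
print(x-80)
c1,s1=pickle.load(open('w11.pkl','rb'))
for z in(.05,.06,.07): print(z,plane(c1,(466.5,68.6),z,s1))
E
```

```text
[0.60215151 0.09216012 0.15142212] -0.001991975125462011
[271.10275307  86.22812548]
 26 ##################################################*#**########*#############*###
 29 #####################################**#########################################
 32 ################################################################################
 35 #####***###**############*######################################################
 38 ################################################################################
 41 ################################################################################
 44 ########################+++++++++++++++++++++=++====+++++***####################
 47 #######################+************************************+*##################
 50 #######################+************************************++##*###############
 53 #######################+************************************++##################
 56 ######################*+***************+-:.+****************++##################
 59 ######################*+***********-.::::::::::.=*********#*++##############
[... 1814 characters left out ...]
===---:::::::::::::::::::::::::--------:====================
128 #####=======================================         :==========================
131 ####========================================   ..    -==========================
134 ###=========================================   . .   -==========================
137 ###=========================================        .-==========================
140 ##+=========================================. ....   -==========================
143 ##==============================================================================
191
0.05 [[0.70700796 0.08601862 0.05      ]]
0.06 [[0.70237722 0.09068293 0.06      ]]
0.07 [[0.69774648 0.09534724 0.07      ]]
```

```bash
python3 - <<'E'
from h import *; import pickle
c,st=pickle.load(open('w21.pkl','rb')); c1,s1=pickle.load(open('w11.pkl','rb'))
o1,d1=rays(c,(273,82.5),st); o2,d2=rays(c1,(466.5,68.6),s1); print(tri(o1,d1[0],o2,d2[0]))
for z in(.05,.055,.06): print(plane(c,(273,82.5),z,st), 2*np.diff(plane(c,[(273,66),(273,99)],z,st)[:,0])/2)
E
```

```text
(array([0.70252213, 0.0903714 , 0.0594836 ]), np.float64(0.00023488548121403956))
[[0.70312311 0.0904024  0.05      ]] [-0.02480717]
[[0.70275811 0.09034692 0.055     ]] [-0.02429723]
[[0.70239312 0.09029144 0.06      ]] [-0.0237873]
```

Emit:
jog_arm([
  [[0, 0, 0, 0.0125, -0.0002, 0, 1], [0, 0, 0, 0.0125, -0.0002, 0, 1], [0, 0, 0, 0.0125, -0.0002, 0, 1], [0, 0, 0, 0.0125, -0.0002, 0, 1], [0, 0, 0, 0.0125, -0.0002, 0, 1], [0, 0, 0, 0.0125, -0.0003, 0, 1], [0, 0, 0, 0.0125, -0.0003, 0, 1], [0, 0, 0, 0.0128, -0.0002, 0, 1], [0, 0, 0, 0, 0, -0.03, 1], [0, 0, 0, 0, 0, -0.03, 1]],
])

```text
time: 81.75
tcp_pos: [0.7031, 0.0903, 0.0908]
ee_rot: [-0.0, 1.0, -0.024, 0.0]
wrist_force: [0.6, 0.5, 0.3]
opening: -0.001
gripper_force: 0.0
```

Emit:
jog_arm([
  [[0, 0, 0, 0, 0, -0.02, 1], [0, 0, 0, 0, 0, -0.004, 1], [0, 0, 0, 0, 0, 0, 1], [0, 0, 0, 0, 0, 0, 1], [0, 0, 0, 0, 0, 0, 1], [0, 0, 0, 0, 0, 0, 1], [0, 0, 0, 0, 0, 0, 1], [0, 0, 0, 0, 0, 0, 1], [0, 0, 0, 0, 0, 0, 1], [0, 0, 0, 0, 0, 0, 1]],
])

```text
time: 83.0
tcp_pos: [0.7025, 0.0903, 0.0674]
ee_rot: [-0.0, 1.0, -0.024, -0.0]
wrist_force: [-0.0, -0.0, -0.1]
opening: 0.004
gripper_force: 0.0
```

Emit:
jog_arm([
  [[0, 0, 0, 0, 0, -0.002, 1], [0, 0, 0, 0, 0, -0.002, 1], [0, 0, 0, 0, 0, -0.002, 1], [0, 0, 0, 0, 0, -0.002, 1], [0, 0, 0, 0, 0, -0.001, 1], [0, 0, 0, 0, 0, -0.001, 1], [0, 0, 0, 0, 0, 0, 1], [0, 0, 0, 0, 0, 0, 1], [0, 0, 0, 0, 0, 0, 1], [0, 0, 0, 0, 0, 0, 1]],
])

```text
time: 84.25
tcp_pos: [0.7025, 0.0903, 0.0575]
ee_rot: [-0.0, 1.0, -0.024, 0.0]
wrist_force: [-2.0, -0.4, 3.5]
opening: -0.001
gripper_force: 2.0
```

Emit:
jog_arm([
  [[0, 0, 0, 0, 0, -0.001, 1], [0, 0, 0, 0, 0, -0.001, 1], [0, 0, 0, 0, 0, -0.001, 1], [0, 0, 0, 0, 0, 0, 1], [0, 0, 0, 0, 0, 0, 1], [0, 0, 0, 0, 0, 0, 1], [0, 0, 0, 0, 0, 0, 1], [0, 0, 0, 0, 0, 0, 1], [0, 0, 0, 0, 0, 0, 1], [0, 0, 0, 0, 0, 0, 1]],
])

```text
time: 85.5
tcp_pos: [0.7026, 0.0904, 0.0558]
ee_rot: [-0.0, 1.0, -0.024, 0.0]
wrist_force: [-9.5, -0.1, 18.0]
opening: 0.003
gripper_force: 9.2
```

Emit:
jog_arm([
  [[0, 0, 0, 0, 0, 0.02, 1], [0, 0, 0, 0, 0, 0.035, 1], [0, 0, 0, 0, 0, 0.04, 1], [0, 0, 0, -0.0175, 0, 0, 1], [0, 0, 0, -0.0175, 0, 0, 1], [0, 0, 0, -0.0175, 0, 0, 1], [0, 0, 0, -0.0175, 0, 0, 1], [0, 0, 0, -0.0175, 0, 0, 1], [0, 0, 0, -0.0175, 0, 0, 1], [0, 0, 0, -0.0175, 0, 0, 1]],
])

```text
time: 86.75
tcp_pos: [0.5795, 0.0904, 0.1499]
ee_rot: [-0.0, 1.0, -0.024, 0.0]
wrist_force: [-0.1, 0.6, -0.3]
opening: 0.0
gripper_force: 0.0
```

Emit:
jog_arm([
  [[0, 0, 10.5, -0.005, 0.0035, 0, -1], [0, 0, 10.5, -0.005, 0.0035, 0, -1], [0, 0, 10.5, -0.005, 0.0035, 0, -1], [0, 0, 10.5, -0.005, 0.0035, 0, -1], [0, 0, 10.5, -0.005, 0.0035, 0, -1], [0, 0, 10.5, -0.005, 0.0035, 0, -1], [0, 0, 10.5, -0.005, 0.0035, 0, -1], [0, 0, 10.5, -0.005, 0.0035, 0, -1], [0, 0, 10.5, -0.005, 0.0035, 0, -1], [0, 0, 10.5, -0.005, 0.0035, 0, -1]],
])

```text
time: 88.0
tcp_pos: [0.53, 0.1255, 0.1499]
ee_rot: [0.0, 0.625, 0.78, 0.0]
wrist_force: [0.5, 0.9, -0.3]
opening: 1.001
gripper_force: 0.0
```

Emit:
jog_arm([
  [[0, 0, 10.5, -0.005, 0.0035, 0, -1], [0, 0, 10.5, -0.005, 0.0035, 0, -1], [0, 0, 10.5, -0.005, 0.0035, 0, -1], [0, 0, 10.5, -0.005, 0.0035, 0, -1], [0, 0, 10.5, -0.005, 0.0035, 0, -1], [0, 0, 10.5, -0.005, 0.0035, 0, -1], [0, 0, 10.5, -0.005, 0.0035, 0, -1], [0, 0, 10.5, -0.005, 0.0035, 0, -1], [0, 0, 10.5, -0.005, 0.0035, 0, -1], [0, 0, 10.5, -0.005, 0.0035, 0, -1]],
])

```text
time: 89.25
tcp_pos: [0.48, 0.1605, 0.1499]
ee_rot: [0.0, -0.239, 0.971, -0.0]
wrist_force: [-0.5, -0.2, -0.1]
opening: 1.001
gripper_force: 0.0
```

Emit:
jog_arm([
  [[0, 0, 0, 0, 0, 0, -1], [0, 0, 0, 0, 0, 0, -1], [0, 0, 0, 0, 0, 0, -1], [0, 0, 0, 0, 0, 0, -1], [0, 0, 0, 0, 0, 0, -1], [0, 0, 0, 0, 0, 0, -1], [0, 0, 0, 0, 0, 0, -1], [0, 0, 0, 0, 0, 0, -1], [0, 0, 0, 0, 0, 0, -1], [0, 0, 0, 0, 0, 0, -1]],
])

```text
time: 90.5
tcp_pos: [0.48, 0.1603, 0.1495]
ee_rot: [0.0, -0.236, 0.972, -0.0]
wrist_force: [0.0, 0.7, -0.2]
opening: 1.001
gripper_force: 0.0
```

```bash
python3 - <<'E'
from h import *
from bench import robot
s=robot.read_state(); M=rot(s['ee_rot']).as_matrix(); print(s['tcp_pos'],np.degrees(np.arctan2(M[1,0],M[0,0])),s['opening'],s['q'].round(2))
E
```

```text
[0.47996954 0.16034482 0.14946935] -152.74006408489623 1.0005117916088462 [ 0.17  0.05  1.72 -0.    1.38 -1.88]
```

Emit:
jog_arm([
  [[0, 0, 0.2, 0.0159, 0.0088, -0.01, -1], [0, 0, 0.2, 0.0159, 0.0088, -0.01, -1], [0, 0, 0.2, 0.0159, 0.0088, -0.01, -1], [0, 0, 0.2, 0.0159, 0.0088, -0.01, -1], [0, 0, 0.2, 0.0158, 0.0087, -0.01, -1], [0, 0, 0, 0, 0, 0, -1], [0, 0, 0, 0, 0, -0.025, -1], [0, 0, 0, 0, 0, -0.025, -1], [0, 0, 0, 0, 0, -0.025, -1], [0, 0, 0, 0, 0, -0.0135, -1]],
])

```text
time: 91.75
tcp_pos: [0.5587, 0.2039, 0.0103]
ee_rot: [-0.0, -0.244, 0.97, -0.0]
wrist_force: [0.5, 0.6, 0.4]
opening: 1.0
gripper_force: 0.0
```

Emit:
jog_arm([
  [[0, 0, 0, 0, 0, 0, -1], [0, 0, 0, 0, 0, 0, 1], [0, 0, 0, 0, 0, 0, 1], [0, 0, 0, 0, 0, 0, 1], [0, 0, 0, 0, 0, 0, 1], [0, 0, 0, 0, 0, 0, 1], [0, 0, 0, 0, 0, 0, 1], [0, 0, 0, 0, 0, 0, 1], [0, 0, 0, 0, 0, 0, 1], [0, 0, 0, 0, 0, 0, 1]],
])

```text
time: 93.0
tcp_pos: [0.5595, 0.2043, 0.0114]
ee_rot: [0.0, -0.244, 0.97, -0.0]
wrist_force: [-3.1, -1.4, 5.9]
opening: 0.141
gripper_force: 61.4
```

Emit:
jog_arm([
  [[0, 0, 0, -0.0018, -0.001, 0, 1], [0, 0, 0, -0.0035, -0.0019, 0, 1], [0, 0, 0, -0.0053, -0.0028, 0, 1], [0, 0, 0, -0.007, -0.0038, 0, 1], [0, 0, 0, -0.0079, -0.0042, 0, 1], [0, 0, 0, -0.0079, -0.0043, 0, 1], [0, 0, 0, -0.0079, -0.0042, 0, 1], [0, 0, 0, -0.0079, -0.0042, 0, 1], [0, 0, 0, -0.0079, -0.0043, 0, 1], [0, 0, 0, -0.0079, -0.0042, 0, 1]],
])

```text
time: 94.25
tcp_pos: [0.4943, 0.1692, 0.0113]
ee_rot: [0.001, -0.244, 0.97, -0.0]
wrist_force: [5.1, 3.0, 4.7]
opening: 0.141
gripper_force: 61.1
```

Emit:
jog_arm([
  [[0, 0, 0, -0.0079, -0.0042, 0, 1], [0, 0, 0, -0.0079, -0.0043, 0, 1], [0, 0, 0, -0.0079, -0.0042, 0, 1], [0, 0, 0, -0.0079, -0.0043, 0, 1], [0, 0, 0, -0.0079, -0.0042, 0, 1], [0, 0, 0, -0.0079, -0.0043, 0, 1], [0, 0, 0, -0.0079, -0.0042, 0, 1], [0, 0, 0, -0.0079, -0.0042, 0, 1], [0, 0, 0, -0.007, -0.0038, 0, 1], [0, 0, 0, -0.0053, -0.0028, 0, 1]],
])

```text
time: 95.5
tcp_pos: [0.4188, 0.1287, 0.0112]
ee_rot: [0.001, -0.244, 0.97, -0.0]
wrist_force: [4.3, 1.8, 5.0]
opening: 0.145
gripper_force: 61.2
```

Emit:
jog_arm([
  [[0, 0, 0, -0.0035, -0.0019, 0, 1], [0, 0, 0, -0.0018, -0.001, 0, 1], [0, 0, 0, 0, 0, 0, 1], [0, 0, 0, 0, 0, 0, 1], [0, 0, 0, 0, 0, 0, 1], [0, 0, 0, 0, 0, 0, -1], [0, 0, 0, 0, 0, 0, -1], [0, 0, 0, 0, 0, 0, -1], [0, 0, 0, 0, 0, 0, -1], [0, 0, 0, 0, 0, 0, -1]],
])

```text
time: 96.75
tcp_pos: [0.4135, 0.1259, 0.0109]
ee_rot: [-0.0, -0.244, 0.97, -0.0]
wrist_force: [-0.5, 1.0, 0.0]
opening: 1.001
gripper_force: 0.0
```

Emit:
jog_arm([
  [[0, 0, 0, 0, 0, 0.015, -1], [0, 0, 0, 0, 0, 0.03, -1], [0, 0, 0, 0, 0, 0.03, -1], [0, 0, 0, 0, -0.03, 0.03, -1], [0, 0, 0, 0, -0.03, 0.03, -1], [0, 0, 0, 0, -0.03, 0.03, -1], [0, 0, 0, 0, -0.03, 0.02, -1], [0, 0, 0, 0, -0.03, 0, -1], [0, 0, 0, 0, -0.03, 0, -1], [0, 0, 0, 0, -0.03, 0, -1]],
])

```text
time: 98.0
tcp_pos: [0.4133, -0.085, 0.1972]
ee_rot: [0.0, -0.244, 0.97, -0.0]
wrist_force: [1.4, 0.3, -0.8]
opening: 1.003
gripper_force: 0.0
```

```bash
python3 - <<'E'
from h import *; import pickle
t,st=snap('top','t30'); s,_=snap('scene','s30'); pickle.dump((t,s),open('t30.pkl','wb')); print(st['tcp_pos'],st['time'])
V=t['image'].max(2)
print('tray 165..275 x, 195..285')
for y in range(196,290,2): print('%3d '%y+''.join(' .:-=+*#%@'[min(9,int(v)//23)] for v in V[y,160:280]))
print('scanner'); 
for y in range(225,308,5): print('%3d '%y+''.join(' .:-=+*#%@'[min(9,int(v)//23)] for v in V[y,105:170]))
print('jar/beaker diff'); a=pickle.load(open('c0.pkl','rb'))['top']['image'].astype(int); d=np.abs(a-t['image'].astype(int)).max(2)
print((d[125:180,315:425]>40).sum(), (d[200:250,325:405]>40).sum())
E
```

```text
[ 0.41333884 -0.08500315  0.19715992] 98.0
tray 165..275 x, 195..285
196 +++#%%%%%#+:=+++++++++++=-----++++++++++++++++++++++++++*++++++++++++++++++++++++++++++++++++++++++++++++++++++++++*++++
198 ++++#%%%%%#+:=++++++++++++++++++++++++++++++++++*+++++++++++++++++++++++++++++++++++++++++++++++++++++++++++++++++++++++
200 +++++##%%%%#+:=+++++++++++++++++++++++++++++++++++++++++++++++++++++++++++++++++++++++++++++++++++++++++++++++++++++++++
202 ++++++*##%%%#+:=+++++++++++++++++++++++++++++++++++++++++++++++++++++++++++++++++++++++++++++++++++++++++++++++++++***++
204 +++++++*####*+--=++++++++++++++++++++++++++++++++++++++++++++++++**+++++++++++++++++++++++++++++++++++++++++++++++++++++
206 +++++++++=*#%#+--=++++++++++++++++++++++++++++++++++++++++++++++++++++++++++++++++++++++++++++++++++++++++++++++++++++++
208 ++++++++++*#%%#=:=+++++++++++++++++++++++++++++++++++++***+**+++++++++++++++++++++++++++++++++++++++++++++++++*+++++++++
210 +++++++++++*%%#+:=++++++++++++++++++++++++++++++++++***+-=*##*++++++++++++++++++++++++++++++++++++++++++++++++++++++++*+
212 +++++++++++*#%%*-=+++++++++
[... 5363 characters left out ...]
......:===-:..=+++=-... ............=+++++++++++
265 ++++++++++++=-........ -==-:..:-=+=-:..  ...........=++++++++++++
270 ++++++++++++=.........:-=+++++++++=-:..  ...........=++++++++++++
275 ++++++++++++-.........-==-.....=+==:... ...........:=++++++++++++
280 +++++++++++=:.........-==:.....=+=-:...............=+++++++++++++
285 +++++++++++=.........:==-:....=++=-:.. ...........:=+++++++++++++
290 +++++++++++-.........-===+++++++=-:...............=++++++++++++++
295 ++++++++++=..........-===========:................=++++++++++++++
300 +++++++++=-......................................-+++++++++++++++
305 ++++++++++++++++++++++++++++++++++++++++++++++++++++++++++***++++
jar/beaker diff
0 559
```

```bash
python3 - <<'E'
from h import *; import pickle
t,s=pickle.load(open('t30.pkl','rb'))
hsv=cv2.cvtColor(t['image'],cv2.COLOR_RGB2HSV); m=((hsv[...,1]>100)&(hsv[...,2]>110)).astype(np.uint8); m[:200]=0
k=max(cv2.findContours(m,0,cv2.CHAIN_APPROX_NONE)[0],key=cv2.contourArea); print('brush',cv2.minAreaRect(np.float32(plane(t,k[:,0],.04)[:,:2]*1000)))
print('bright on deck',(t['image'].max(2)[203:246,328:402]>150).sum())
from bench import robot; print(robot.job_done())
E
```

```text
brush ((410.60687255859375, -415.293212890625), (43.56608581542969, 162.8475799560547), 88.58460998535156)
bright on deck 57
the job is handed in; nothing more can be done
None
```

The job is handed in at about 98 s with every step done in order. From the last top view I counted all 7 tablets in the withdrawn tray, though I didn't resolve a 57-pixel bright patch in the board area before handing in. The simulator gave no confirmation of the barcode read, which I judged only from where the scanner was aimed.

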